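# Unload the sample dryer onto the viewing stand

### The job

The paint samples in the bench dryer are ready for a colour check. First turn the heat dial back to the long white mark; then lift the clear lid off by its knob and set it down flat on the bench, and lean every sample panel on the viewing stand, upright and side by side, foot on the ledge, leaning back against the sloping plate with the painted face to the front. Last, put the lid back fully home on the dryer, and leave the other things on the bench where they are.

Things in the scene. Friction and masses are not known exactly. Their poses are not given: they have to be found in the camera images.
- dryer: White bench dryer, fixed. Origin: on the bench under its tray's centre; x along the row of slots (front, -x, faces the robot), y towards the heater tower. Tray 226 x 134 mm; a flat ledge round it 68 mm above the bench carries the lid; inside the ledge a rim 206 x 114 mm rises to 80 mm. Tower at y 75 to 165 mm, as long as the tray, 110 mm high, heat dial on top.
- rack (a point): Fixed point in the dryer: centre of the tray floor, 20 mm above the bench; axes as the dryer's. A wire rack on the floor has four slots 11 mm wide, wires up to 51 mm above the bench, at x = -69, -23, 23 and 69 mm, each running across y.
- lid_seat (a point): Fixed point on the dryer where the middle of the lid's underside sits when the lid is fully on: centre of the tray, at ledge height, 68 mm above the bench. Axes as the dryer's.
- dial_axis (a point): Fixed point on the heat dial's vertical axis, 128 mm above the bench, at mid-height of its bar. Axes as the dryer's. Dial: black disc 46 mm across, its top 117 mm above the bench, with a bar grip 42 long, 13 wide, 22 mm high (top at 139 mm). A white line on one half of the bar is the pointer.
- dial (a joint): Heat dial in rad, growing clockwise seen from above, stops at 0 and 2.6, stays where left (friction 0.04 N m). Short dark ticks every 0.4 from 0 to 2.4, but a long white mark at 0.8: there the pointer points along the dryer's -x. At value v the pointer is turned v - 0.8 clockwise from that.
- lid: Clear plastic dome lid with a grey rim, open below, loose, about 0.32 kg: 222 x 130 mm outside, 72 mm high, walls 4 mm; it fits over the dryer's rim with 4 mm of play on each side. Origin: middle of its underside (lower edge of the walls); x along the long side, z up. On the dryer its x is the dryer's x.
- lid_knob (a point): Centre of the lid's black knob, 94 mm above the lid's underside: a rounded block 22 (lid x) x 38 (lid y) x 24 mm high on a short stem, its underside 10 mm above the lid's top. Axes as the lid's.
- stand: Aluminium viewing stand, fixed, 335 mm long (y), base x -25 to 105 mm. Origin on the bench; -x is its front, facing the robot. A ledge, top 6 mm up, runs between a front lip (x -22 to -18 mm, top at 14 mm) and the foot of a sloping back plate, which leans back (to +x) 0.35 rad from vertical, 75 mm long up the slope, 4 mm thick, top edge 76 mm above the bench at x 34 mm.
- ledge (a point): Fixed point on the stand: middle of its length, on the ledge top (6 mm above the bench), at the foot of the sloping plate's front face, stand x = 8 mm. Axes as the stand's.
- panel1: Sample panel 1 of four alike (two to four are there, the rest absent): board 8 mm thick (x), 70 wide (y), 110 high (z), 55 g. Painted mint green on its front, -x; back (+x) and the lowest 14 mm bare wood. Origin: middle of its bare foot edge. At the start it stands in slot 1 (counted from dryer -x) of the rack, foot on the tray floor, painted face to the dryer's -x.
- panel2: Sample panel 2 of four alike (two to four are there, the rest absent): board 8 mm thick (x), 70 wide (y), 110 high (z), 55 g. Painted mint green on its front, -x; back (+x) and the lowest 14 mm bare wood. Origin: middle of its bare foot edge. At the start it stands in slot 2 (counted from dryer -x) of the rack, foot on the tray floor, painted face to the dryer's -x.
- panel3: Sample panel 3 of four alike (two to four are there, the rest absent): board 8 mm thick (x), 70 wide (y), 110 high (z), 55 g. Painted mint green on its front, -x; back (+x) and the lowest 14 mm bare wood. Origin: middle of its bare foot edge. At the start it stands in slot 3 (counted from dryer -x) of the rack, foot on the tray floor, painted face to the dryer's -x.
- panel4: Sample panel 4 of four alike (two to four are there, the rest absent): board 8 mm thick (x), 70 wide (y), 110 high (z), 55 g. Painted mint green on its front, -x; back (+x) and the lowest 14 mm bare wood. Origin: middle of its bare foot edge. At the start it stands in slot 4 (counted from dryer -x) of the rack, foot on the tray floor, painted face to the dryer's -x.
- spray_gun: Bystander, loose: brass spray gun lying on its side, about 140 x 130 mm, 24 high. Origin: near the middle of its underside. Leave it where it is.
- gun_cup: Bystander, loose: white gravity cup, upside down, 84 mm across, 115 high. Origin: near the middle of its underside. Leave it where it is.
- paint_tin: Bystander, loose: small tin, 72 mm across, 85 high. Origin: near the middle of its underside. Leave it where it is.
- tape_roll: Bystander, loose: roll of masking tape lying flat, 100 mm across, 24 high. Origin: near the middle of its underside. Leave it where it is.
- cutter: Bystander, loose: black and yellow cutter knife, 150 x 21 mm, 20 high. Origin: near the middle of its underside. Leave it where it is.
- sanding_block: Bystander, loose: cork sanding block 100 x 60 x 28 mm. Origin: near the middle of its underside. Leave it where it is.
- marker: Bystander, loose: marker pen 115 mm long, 14 mm thick. Origin: near the middle of its underside. Leave it where it is.

How it is judged:
By the outcome, as a careful person would: the job done as asked, in the order asked, and still so for the second after the job is handed in, with the robot touching nothing.
Of panel1, panel2, panel3, panel4 only 2 to 4 are there at a start; the rules pass over those that are not, and their reading is None.
At some moment in a run one of lid may be knocked a few centimetres aside while the robot is not near it.
Once in a run the grip may slacken for a moment while it holds something.
It also fails if it takes over 210 s, if anything falls off the work surface, if the arm or the gripper's body presses on something with over 40 N, if the wrist force passes 120 N, or if a joint passes its speed limit or range.

### The arm

A 6-joint arm with a two-finger parallel gripper is mounted at the origin on the work surface. World frame = base frame: x ahead of the robot, y to its left, z up, the work surface at z = 0. Lengths are in m, angles in rad, forces in N, time in s.
With the tool pointing down it reaches from about 0.375 to 0.9 m from the base axis. Payload 3.1 kg.
Tool frame: the origin (TCP) lies between the finger pads; the fingertips stand 19 mm ahead of it and the grasp point (between the pads) is the TCP; z points along the fingers, y is the line along which they close (so a half turn about z gives the same grasp; the last joint's range is limited). The gripper opens to 87 mm and grips with 3 to 60 N. Pads are 19 mm wide; open, the fingers measure 117 mm over their backs; the gripper's body (75 mm by 190 mm) begins 51 mm behind the grasp point.
Start: joints at [-1.526, 0.527, 1.433, -0, 1.181, -0.178], TCP at [0.139, -0.609, 0.204] pointing down, gripper open.
Joint ranges: [-3.08, 3.08], [-0.75, 2.2], [0.22, 2.44], [-1.43, 4.57], [0, 2.65], [-2.85, 2.85]. Speed limits (rad/s): [2.79, 2.79, 3.14, 3.14, 3.14, 3.14].

### API

Orientations are given as a unit quaternion [x, y, z, w].
In Python, from rig import telemetry, viewer, hand_in gives the robot as it stands. The module is installed in compiled form; this text tells all that it offers.
- The arm moves only by the shell command python3 -m creep 'ROWS' [FORCE]. ROWS is JSON, a list of rows, each an object with "translation": the shift along the tool's x, y, z in mm, a list of three; "roll": the turn about the tool's z in degrees; "gripper": the finger opening in mm, from 0 to 87. In form: [{"translation": [tx, ty, tz], "roll": roll, "gripper": gripper}, ...]. A call has 1 to 5 rows; each row is the pose to reach, as a shift and turn from the pose commanded when the call began, along the tool's axes at that moment; what a row does not reach only later rows make up. A row lasts 1/12 s, in which the tool goes at most 41.7 mm and 7.16 degrees, less where a joint would pass 70% of its speed; a pose out of reach is approached as far as the arm can. A call with a gripper value outside its range is refused whole. The fingers move at their own pace and stop on an object; FORCE is the grip in N (left out, the last holds). Time passes only in rows, so rows that repeat a pose let the fingers close. It gives the time, the measured TCP pose, the force, the opening and the grip force at its end, in the units of the state.
- telemetry.get_obs(): the state, without advancing time (a new reading comes with each control period).
- viewer.camera(name): name is "scene" or "top" or "wrist"; returns the picture (384x512x3 uint8, blue, green, red); there is no depth.
- viewer.camera_info(name): a dict with "intrinsics" (3x3 intrinsics, pixels), "rvec" (rotation vector, rad) and "tvec" (3), from world to camera coordinates, as OpenCV has them; the wrist camera has in their place "hand_eye" (4x4, takes a point from camera to tool coordinates, whose origin is the TCP and whose axes are the flange's). Camera axes: x right, y down, z forward; pixel columns grow to the right and rows downward; lengths in m; the calibration is good to about 2 mm. A picture is of the moment at which its call begins: read the wrist's pose just before it. camera_info takes no time and is no camera call.
- hand_in(): hands the job in; it is judged then, once.
Trained networks look in the newest picture that a camera, given by its name, has taken for a name from the list of things; names that differ only in an ending like _2 or _b are one class to them, and where a whole thing is asked for, a point or a joint stands for the part that bears it (a point fixed in the world has none). Each returns a list of dicts, best first, with "p" (0 to 1); they miss things now and then, are a little off and sometimes report something else, mostly with a low value. They report only what shows in the picture. A call takes as long as a camera call.
- viewer.recognise(camera, thing): "bbox" ([left, top, width, height] in pixels, round what is visible of it).
The state is a dict: "time": time; "q": joint angles; "joint_velocities": joint speeds; "joint_torque": joint torques, N m; "position": TCP position; "tool_rot": TCP orientation; "ft_force": force on the tool from outside, world axes, zero at the start; "moment": the same for the moment, N m; "grip_width": finger opening in m; "grip_force": force on a finger pad.
Only numpy, scipy, OpenCV 4.12 (cv2) and the standard library are available. Lean on these libraries where they do the work, as an engineer would, in place of code of your own. Each camera call takes 0.05 s, during which the arm holds its last target. There are 200 camera calls.

## Working session

There is one attempt and no reset: what is moved stays moved. The work goes in short steps, Python scripts to look and compute and a shell command to move; the robot and the scene stay as the last step left them, time stands still between calls to the robot, and variables do not carry over. Pictures are saved under pics/ and viewed, at most 14 in all, crops included, and the job is handed in when it is done.

```bash
mkdir -p pics; ls
python3 - <<'E'
from rig import telemetry, viewer
import cv2, numpy as np
o=telemetry.get_obs(); print({k:np.round(v,3).tolist() for k,v in o.items()})
for c in ("scene","top"):
    im=viewer.camera(c); cv2.imwrite(f"pics/{c}0.png",cv2.resize(im,(800,600)))
    i=viewer.camera_info(c); print(c,{k:np.round(v,3).tolist() for k,v in i.items()})
print(viewer.camera_info("wrist"))
E
```

```text
pics
{'time': 0.0, 'q': [-1.525, 0.528, 1.434, -0.0, 1.181, -0.178], 'joint_velocities': [-0.0, 0.001, -0.001, 0.002, -0.001, 0.0], 'joint_torque': [0.0, -44.005, -17.659, 0.063, 0.058, -0.0], 'position': [0.139, -0.609, 0.203], 'tool_rot': [0.994, 0.112, 0.0, -0.001], 'ft_force': [0.603, -0.497, 0.196], 'moment': [0.021, -0.002, 0.02], 'grip_force': 0.0, 'grip_width': 0.087}
scene {'intrinsics': [[446.484, 0.0, 249.525], [0.0, 446.484, 190.925], [0.0, 0.0, 1.0]], 'rvec': [2.062, 0.666, -0.363], 'tvec': [-0.456, -0.069, 1.781]}
top {'intrinsics': [[408.871, 0.0, 256.487], [0.0, 408.871, 191.153], [0.0, 0.0, 1.0]], 'rvec': [2.19, -2.174, 0.064], 'tvec': [0.006, 0.535, 1.098]}
{'intrinsics': array([[290.44886574,   0.        , 255.8984721 ],
       [  0.        , 290.44886574, 191.33753081],
       [  0.        ,   0.        ,   1.        ]]), 'hand_eye': array([[-1.55180666e-03, -9.70777618e-01, -2.39975849e-01,
         6.53097267e-02],
       [ 9.99998787e-01, -1.53888081e-03, -2.41248141e-04,
         1.37528376e-04],
       [-1.35095934e-04, -2.39975933e-01,  9.70778828e-01,
        -1.80731867e-01],
       [ 0.00000000e+00,  0.00000000e+00,  0.00000000e+00,
         1.00000000e+00]])}
```

View pics/top0.png

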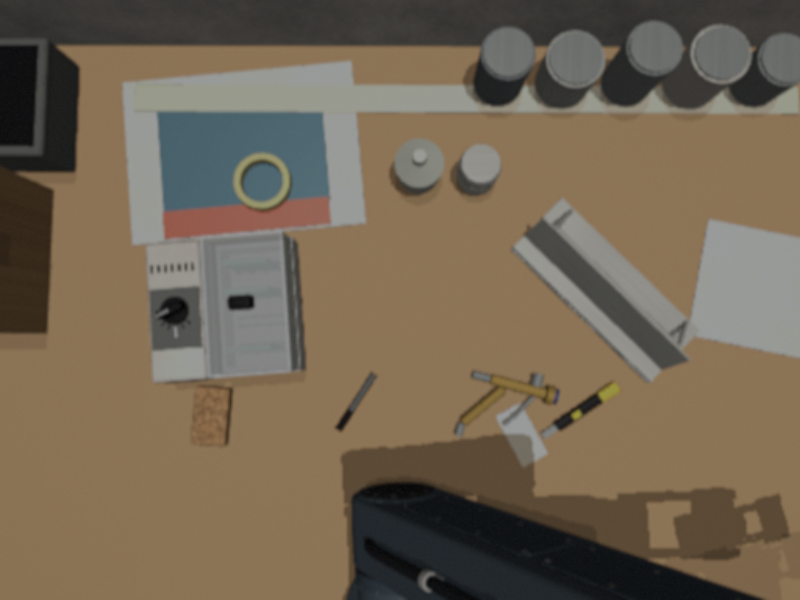

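View pics/scene0.png

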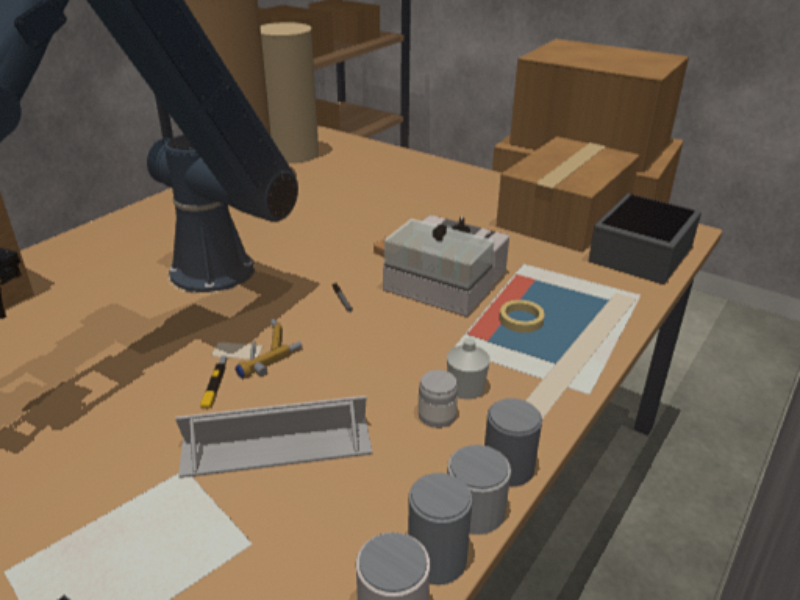

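The top view shows the dryer around (225,310) with its tower on the left, the dial at (174,311) and its pointer towards (157,318), and the white mark at (176,332). The lid knob is at (240,302). The stand runs from (545,215) to (670,365), with the cutter and gun near (560,405). I'll zoom in on the dryer and stand for exact points.

```bash
cat > h.py <<'E'
import numpy as np, cv2
from scipy.spatial.transform import Rotation as R
from scipy.optimize import least_squares
from rig import telemetry, viewer
def cam(name,obs=None):
    i=viewer.camera_info(name);K=i["intrinsics"]
    if name!="wrist": return K,np.array(i["rvec"],float),np.array(i["tvec"],float)
    o=obs or telemetry.get_obs(); T=np.eye(4);T[:3,:3]=R.from_quat(o["tool_rot"]).as_matrix();T[:3,3]=o["position"]
    W=np.linalg.inv(T@i["hand_eye"]); return K,R.from_matrix(W[:3,:3]).as_rotvec(),W[:3,3]
def proj(c,P): return cv2.projectPoints(np.asarray(P,float).reshape(-1,1,3),c[1],c[2],c[0],None)[0][:,0]
def ray(c,uv,z):
    Rm=cv2.Rodrigues(c[1])[0];C=-Rm.T@c[2];d=Rm.T@np.linalg.inv(c[0])@[uv[0],uv[1],1];return C+d*(z-C[2])/d[2]
def w(p,P):
    P=np.asarray(P,float);c,s=np.cos(p[2]),np.sin(p[2]);return np.c_[p[0]+c*P[:,0]-s*P[:,1],p[1]+s*P[:,0]+c*P[:,1],P[:,2]]
def fit(views,p0):  # views: list of (cam, pts, uv)
    f=lambda p:np.concatenate([(proj(c,w(p,P))-uv).ravel() for c,P,uv in views])
    r=least_squares(f,p0,loss="soft_l1");return r.x,np.round(f(r.x).reshape(-1,2),1)
def tool(obs,dx,dy,dz): # world shift (m) -> tool mm
    return np.round(R.from_quat(obs["tool_rot"]).inv().apply([dx,dy,dz])*1000,1)
def snap(name,tag,box=None,s=1):
    o=telemetry.get_obs();im=viewer.camera(name);c=cam(name,o)
    if box: im=im[box[1]:box[3],box[0]:box[2]]
    im=cv2.resize(im,None,fx=s,fy=s,interpolation=cv2.INTER_CUBIC);cv2.imwrite(f"pics/{tag}.png",im);return o,c,im
E
python3 - <<'E'
from h import *
im=viewer.camera("top")
a=im[140:255,85:205];b=im[120:250,322:452]
f=lambda x,k:cv2.resize(x,None,fx=k,fy=k,interpolation=cv2.INTER_CUBIC)
A=f(a,3.3);B=f(b,3.0);out=np.zeros((400,800,3),np.uint8);out[:A.shape[0],:A.shape[1]]=A;out[:B.shape[0],400:400+B.shape[1]]=B
out=np.clip(out*1.8,0,255).astype(np.uint8)
cv2.imwrite("pics/z.png",out)
E
```

```text
(no output)
```

View pics/z.png

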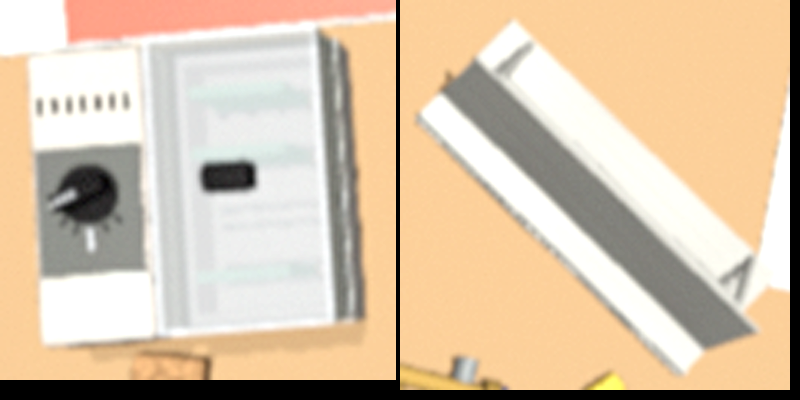

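The lid is see-through. Mint panel tops show at rows about 95, 155 and 270 of the left crop, so slots 4, 3 and 1 are filled and slot 2 is empty. The dial bar runs from (50,203) to (115,180), with its pointer to the left. The stand's plate top edge runs from (478,60) to (757,328).

Run:
```python
from h import *
c=cam("top")
A=lambda l:np.array(l)/3.3+[85,140]
B=lambda l:(np.array(l)-[400,0])/3.0+[322,120]
P=[[.113,.165,.11],[-.113,.165,.11],[.113,.075,.11],[-.113,.075,.11]]
d,r=fit([(c,P,A([[30,58],[43,345],[142,48],[153,338]]))],[.6,.3,0]);print("dryer",d,r.tolist())
P=[[-.025,.1675,.004],[-.025,-.1675,.004],[.105,.1675,.003],[.034,.1675,.076],[.034,-.1675,.076],[.008,.1675,.006],[.008,-.1675,.006]]
s,r=fit([(c,P,B([[417,115],[685,375],[515,20],[478,60],[757,328],[445,95],[700,350]]))],[.6,-.3,.7]);print("stand",s,r.tolist())
print("lid knob",ray(c,A([229,176]),.172),"expected",w(d,[[0,0,.162]]))
print("lid corners",[ray(c,A(q),.14)[:2].round(3) for q in ([318,32],[333,322])],w(d,[[.111,-.065,.14],[-.111,-.065,.14]]))
dc=ray(c,A([90,194]),.117);tip=ray(c,A([52,203]),.139);t2=ray(c,A([115,180]),.139);print("dial",dc,tip,t2)
v=tip-t2;a=np.arctan2(v[1],v[0])-d[2];print("pointer ang rel dryer",a, "value", 0.8+((np.pi-a)))
v=tip-(tip+t2)/2
for n in ("marker","sanding_block","paint_tin","gun_cup","tape_roll","cutter","spray_gun"):
    b=viewer.recognise("top",n)
    if b:
        x=b[0]["bbox"];print(n,round(b[0]["p"],2),ray(c,[x[0],x[1]],.03)[:2].round(3),ray(c,[x[0]+x[2],x[1]+x[3]],.03)[:2].round(3))
o=telemetry.get_obs();print(R.from_quat(o["tool_rot"]).as_matrix().round(3))
```

```text
dryer [0.5144442  0.24888635 0.07667753] [[-0.9, -1.5], [-1.0, 1.3], [0.6, -1.0], [1.6, 0.9]]
stand [ 0.52618755 -0.32392046 -0.77775008] [[-0.1, 0.8], [-1.4, 0.2], [-0.2, -0.2], [-0.0, -0.8], [1.2, 1.2], [-0.9, -1.0], [2.2, -0.1]]
lid knob [0.51736361 0.2484706  0.172     ] expected [[0.5144442  0.24888635 0.162     ]]
lid corners [array([0.627, 0.193]), array([0.413, 0.178])] [[0.63009721 0.1925802  0.14      ]
 [0.4087495  0.17557447 0.14      ]]
dial [0.50638495 0.36770488 0.117     ] [0.49850226 0.38764594 0.139     ] [0.51583879 0.34147583 0.139     ]
pointer ang rel dryer 1.8533211777175636 value 2.0882714758722294
marker 0.58 [0.637 0.459] [0.385 0.165]
sanding_block 0.68 [0.381 0.367] [0.274 0.303]
paint_tin 0.7 [ 0.809 -0.091] [ 0.711 -0.165]
gun_cup 0.93 [0.82 0.02] [ 0.714 -0.061]
tape_roll 0.56 [0.793 0.307] [0.685 0.202]
cutter 0.71 [ 0.386 -0.242] [ 0.305 -0.368]
spray_gun 0.8 [ 0.407 -0.087] [ 0.299 -0.257]
[[ 0.975  0.222 -0.   ]
 [ 0.222 -0.975  0.   ]
 [ 0.    -0.    -1.   ]]
```

```bash
python3 -m creep '[{"translation":[0,0,-20],"roll":-7,"gripper":40},{"translation":[0,0,-40],"roll":-14,"gripper":40},{"translation":[0,0,-60],"roll":-21,"gripper":40},{"translation":[0,0,-80],"roll":-28,"gripper":40},{"translation":[0,0,-96],"roll":-35,"gripper":40}]'
python3 -m creep '[{"translation":[0,0,0],"roll":-7,"gripper":40},{"translation":[0,0,0],"roll":-14,"gripper":40},{"translation":[0,0,0],"roll":-21,"gripper":40},{"translation":[0,0,0],"roll":-28,"gripper":40},{"translation":[0,0,0],"roll":-35,"gripper":40}]'
python3 -m creep '[{"translation":[0,0,0],"roll":-7,"gripper":40},{"translation":[0,0,0],"roll":-14,"gripper":40},{"translation":[0,0,0],"roll":-21,"gripper":40},{"translation":[0,0,0],"roll":-28,"gripper":40}]'
python3 -m creep '[{"translation":[10,38,0],"roll":0,"gripper":40},{"translation":[20,76,0],"roll":0,"gripper":40},{"translation":[30,114,0],"roll":0,"gripper":40},{"translation":[40,152,0],"roll":0,"gripper":40},{"translation":[48,190,0],"roll":0,"gripper":40}]'
python3 -m creep '[{"translation":[10,38,0],"roll":0,"gripper":40},{"translation":[20,76,0],"roll":0,"gripper":40},{"translation":[30,114,0],"roll":0,"gripper":40},{"translation":[40,152,0],"roll":0,"gripper":40},{"translation":[40,175,0],"roll":0,"gripper":40}]'
```

```text
time: 0.92
position: [0.1388, -0.6097, 0.3014]
tool_rot: [0.913, 0.408, -0.0, 0.001]
ft_force: [0.4, -0.7, -0.0]
grip_width: 0.0615
grip_force: 0.0
time: 1.33
position: [0.1387, -0.6093, 0.2998]
tool_rot: [0.748, 0.664, -0.0, 0.0]
ft_force: [-0.0, 0.7, 0.6]
grip_width: 0.0407
grip_force: 0.0
time: 1.67
position: [0.1387, -0.6093, 0.2996]
tool_rot: [0.565, 0.825, 0.0, -0.0]
ft_force: [0.9, 0.0, 0.1]
grip_width: 0.04
grip_force: 0.0
time: 2.08
position: [0.3003, -0.4955, 0.2998]
tool_rot: [0.568, 0.823, 0.0, -0.0]
ft_force: [0.5, -1.1, -0.1]
grip_width: 0.0399
grip_force: 0.0
time: 2.5
position: [0.4511, -0.3936, 0.2999]
tool_rot: [0.566, 0.824, 0.001, -0.0]
ft_force: [-0.8, -0.4, 0.6]
grip_width: 0.04
grip_force: 0.0
```

```bash
python3 -m creep '[{"translation":[35,16,0],"roll":0,"gripper":40},{"translation":[70,32,0],"roll":0,"gripper":40},{"translation":[105,49,0],"roll":0,"gripper":40},{"translation":[140,65,0],"roll":0,"gripper":40},{"translation":[175,81,0],"roll":0,"gripper":40}]' >/dev/null
python3 -m creep '[{"translation":[35,16,0],"roll":0,"gripper":40},{"translation":[70,32,0],"roll":0,"gripper":40},{"translation":[105,49,0],"roll":0,"gripper":40},{"translation":[140,65,0],"roll":0,"gripper":40},{"translation":[175,81,0],"roll":0,"gripper":40}]'>/dev/null
python3 -m creep '[{"translation":[35,16,0],"roll":0,"gripper":40},{"translation":[70,32,0],"roll":0,"gripper":40},{"translation":[105,49,0],"roll":0,"gripper":40},{"translation":[140,65,0],"roll":0,"gripper":40},{"translation":[175,81,0],"roll":0,"gripper":40}]'>/dev/null
python3 -m creep '[{"translation":[35,16,0],"roll":0,"gripper":40},{"translation":[70,32,0],"roll":0,"gripper":40},{"translation":[105,49,0],"roll":0,"gripper":40},{"translation":[140,65,0],"roll":0,"gripper":40},{"translation":[170,81,0],"roll":0,"gripper":40}]'
python3 -m creep '[{"translation":[0,0,0],"roll":0,"gripper":40},{"translation":[0,0,0],"roll":0,"gripper":40}]'
python3 -c "
from h import *
o,c,im=snap('wrist','w1',None,1.5);print(proj(c,[[.506,.368,.139],[.5144,.2489,.174]])*1.5)"
```

```text
time: 4.17
position: [0.5037, 0.37, 0.2998]
tool_rot: [0.567, 0.824, 0.0, -0.0]
ft_force: [0.7, -0.1, -0.7]
grip_width: 0.04
grip_force: 0.0
time: 4.33
position: [0.5039, 0.3689, 0.2991]
tool_rot: [0.566, 0.824, -0.0, 0.0]
ft_force: [0.0, -0.7, -0.4]
grip_width: 0.0401
grip_force: 0.0
[[385.97648792 265.2435621 ]
 [341.58718305 417.56229453]]
```

View pics/w1.png

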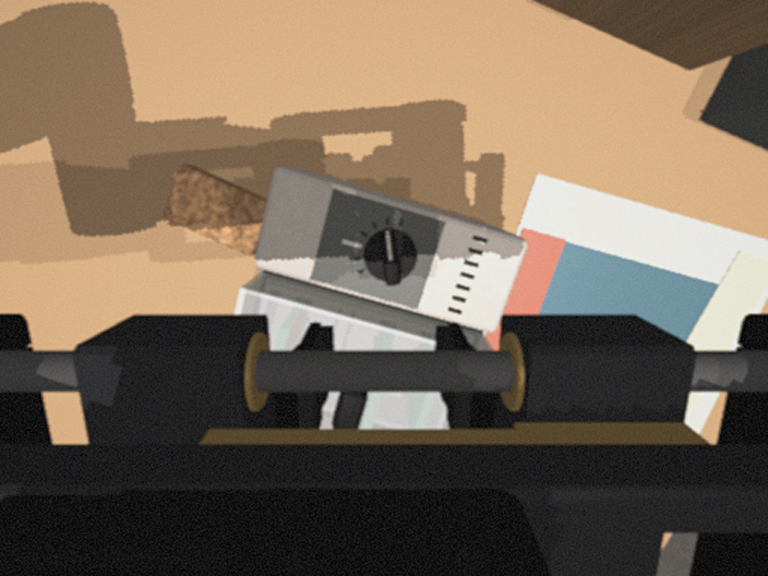

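The wrist view shows the dial bar from its pointer tip at (390,231) to its tail at (393,284). The white mark is at (350,243), and the tower corners are at (278,168), (526,243), (258,262) and (487,330).

Run:
```python
from h import *
o=telemetry.get_obs();c=cam("wrist",o)
q=lambda u,v,z:ray(c,[u/1.5,v/1.5],z)
t,a=q(390,231,.139),q(393,284,.139);print(t,a,(t+a)/2,"ang",np.arctan2(*(t-a)[1::-1]))
ct=cam("top")
A=lambda l:np.array(l)/3.3+[85,140]
P=[[.113,.165,.11],[-.113,.165,.11],[.113,.075,.11],[-.113,.075,.11]]
U=np.array([[526,243],[278,168],[487,330],[258,262]])/1.5
for v in ([(c,P,U)],[(ct,P,A([[30,58],[43,345],[142,48],[153,338]])),(c,P,U)]):
    d,r=fit(v,[.514,.25,.077]);print(d,r.tolist())
m=q(350,243,.11);print("mark dir",np.arctan2(*(m-(t+a)/2)[1::-1])-np.pi)
```

```text
[0.49922134 0.39302052 0.139     ] [0.51674591 0.35412603 0.139     ] [0.50798362 0.37357327 0.139     ] ang 1.994121508229598
[0.51417792 0.25264845 0.05519929] [[4.2, 0.0], [-1.9, -5.8], [4.8, 5.2], [-5.7, 0.5]]
[0.51300736 0.2508009  0.06289657] [[-1.1, -1.9], [-2.5, 1.0], [0.4, -0.9], [0.2, 1.1], [2.1, 0.1], [-4.5, -4.3], [3.3, 5.4], [-7.6, 2.0]]
mark dir -6.136439673301135
```

```bash
python3 -m creep '[{"translation":[0,3,40],"roll":0,"gripper":34},{"translation":[0,3,80],"roll":0,"gripper":34},{"translation":[0,3,115],"roll":0,"gripper":34},{"translation":[0,3,140],"roll":0,"gripper":34},{"translation":[0,3,157],"roll":0,"gripper":34}]' 15
python3 -m creep '[{"translation":[0,0,0],"roll":0,"gripper":6},{"translation":[0,0,0],"roll":0,"gripper":6},{"translation":[0,0,0],"roll":0,"gripper":6},{"translation":[0,0,0],"roll":0,"gripper":6},{"translation":[0,0,0],"roll":0,"gripper":6}]' 15
python3 -c "
from h import *
o,c,im=snap('wrist','w2',(130,100,390,300),3)
o=telemetry.get_obs();print(o['position'],o['ft_force'],o['grip_width'],o['grip_force'])"
```

```text
time: 4.8
position: [0.5055, 0.3654, 0.1397]
tool_rot: [0.569, 0.823, -0.003, -0.001]
ft_force: [-0.4, 0.2, 0.7]
grip_width: 0.034
grip_force: 0.0
time: 5.22
position: [0.5084, 0.3687, 0.1447]
tool_rot: [0.568, 0.823, 0.002, 0.001]
ft_force: [0.1, 0.2, -0.2]
grip_width: 0.0098
grip_force: 0.0
[0.50809058 0.36876188 0.14437698] [ 0.6794941   0.16497513 -0.17591447] 0.008310113356848378 0.0
```

View pics/w2.png

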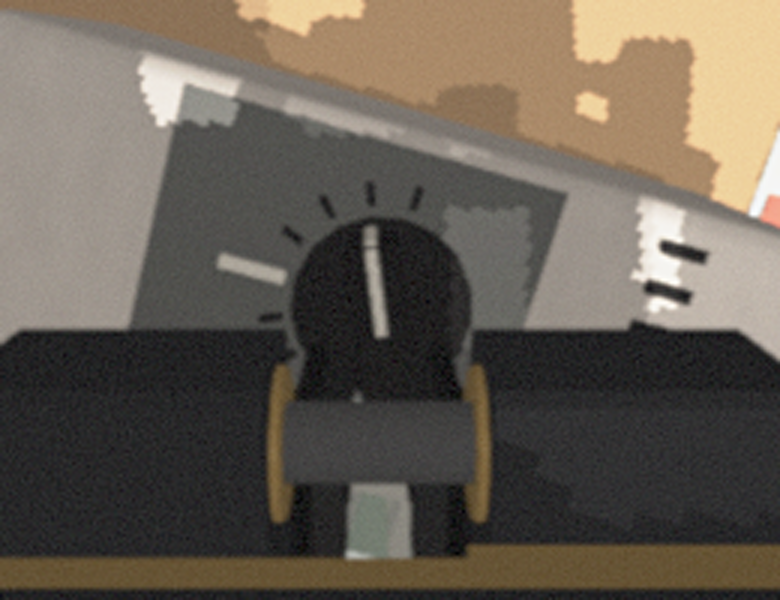

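The fingers close just behind the dial. The disc centre is at crop (381,300), with the pointer from (370,228) to (383,337) and the long mark at (252,268). I'll recompute the offset.

Run:
```python
from h import *
o=telemetry.get_obs();c=cam("wrist",o)
q=lambda u,v,z:ray(c,[u/3+130,v/3+100],z)
print("tcp",o["position"],"tcp px",(proj(c,[o["position"]])-[130,100])*3, "tips px",(proj(c,[o["position"]-[0,0,.019]])-[130,100])*3)
C=q(381,300,.117);t=q(370,228,.139);print(C,t,q(383,337,.139),"ang",np.arctan2(*(t-q(383,337,.139))[1::-1]))
m=q(218,262,.11);m2=q(286,275,.11);print("mark dir",np.arctan2(*(m-m2)[1::-1])+np.pi,np.arctan2(*((m+m2)/2-C)[1::-1])+np.pi)
ct=cam("top");print(proj(ct,[C]),np.array([90,194])/3.3+[85,140])
# all 7 slits & panel corners
for p in [(183,85),(567,190)]: print(q(*p,.11))
```

```text
tcp [0.50809058 0.36876188 0.14437698] tcp px [[377.38967018 363.68958542]] tips px [[377.1852757  336.84490769]]
[0.50656792 0.37551513 0.117     ] [0.49626318 0.39552605 0.139     ] [0.50772638 0.37331549 0.139     ] ang 2.0472528178935026
mark dir 0.16560110333110778 0.16937857729938077
[[109.15256649 198.69270705]] [112.27272727 198.78787879]
[0.44352549 0.40715306 0.11      ]
[0.54048908 0.41655966 0.11      ]
```

```bash
python3 -m creep '[{"translation":[0,0,0],"roll":0,"gripper":6},{"translation":[0,0,0],"roll":0,"gripper":6},{"translation":[0,0,0],"roll":0,"gripper":6}]' 15
python3 -m creep '[{"translation":[0,0,0],"roll":0,"gripper":30},{"translation":[0,0,0],"roll":0,"gripper":30},{"translation":[0,0,0],"roll":0,"gripper":30},{"translation":[0,0,0],"roll":0,"gripper":30},{"translation":[0,0,0],"roll":0,"gripper":30}]' 15
python3 -c "
from h import *
im=viewer.camera('top')[140:255,85:205];a=cv2.resize(im,None,fx=3.3,fy=3.3,interpolation=cv2.INTER_CUBIC)
im=viewer.camera('wrist')[100:300,150:360];b=cv2.resize(im,None,fx=1.9,fy=1.9,interpolation=cv2.INTER_CUBIC)
o=np.zeros((380,800,3),np.uint8);o[:a.shape[0],:396]=a;o[:,400:400+b.shape[1]]=b
cv2.imwrite('pics/w3.png',np.clip(o*1.6,0,255).astype(np.uint8))"
```

```text
time: 5.52
position: [0.5072, 0.3686, 0.143]
tool_rot: [0.568, 0.823, 0.0, 0.0]
ft_force: [0.1, 0.1, 0.0]
grip_width: 0.0058
grip_force: 0.0
time: 5.93
position: [0.5071, 0.3685, 0.1426]
tool_rot: [0.568, 0.823, -0.0, -0.0]
ft_force: [0.4, 0.1, -0.3]
grip_width: 0.0277
grip_force: 0.0
```

View pics/w3.png

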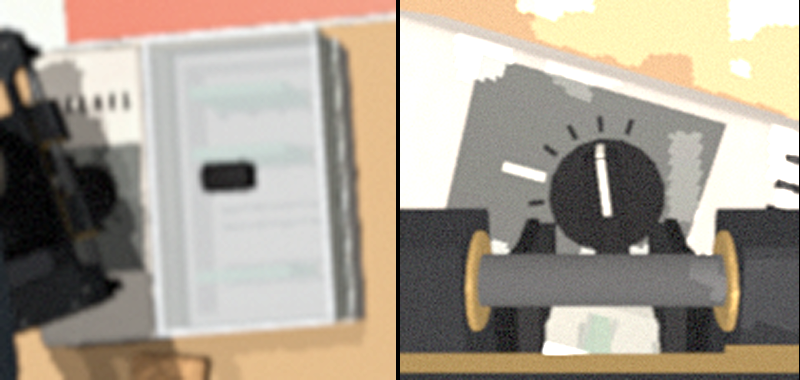

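The view is ambiguous: the fingers closed to 6 mm on nothing. I'll check the height from the side with the scene camera.

```bash
python3 -c "
from h import *
o,c,im=snap('scene','s1',(220,60,350,200),4.2);cv2.imwrite('pics/s1.png',np.clip(im*1.3,0,255).astype(np.uint8))
p=o['position'];print((proj(c,[p,p-[0,0,.019],[.507,.370,.139],[.507,.37,.117]])-[220,60])*4.2)"
```

```text
[[311.38568866 341.18439132]
 [310.27258805 359.8783804 ]
 [311.86185424 344.04238683]
 [310.57322125 365.60901826]]
```

View pics/s1.png

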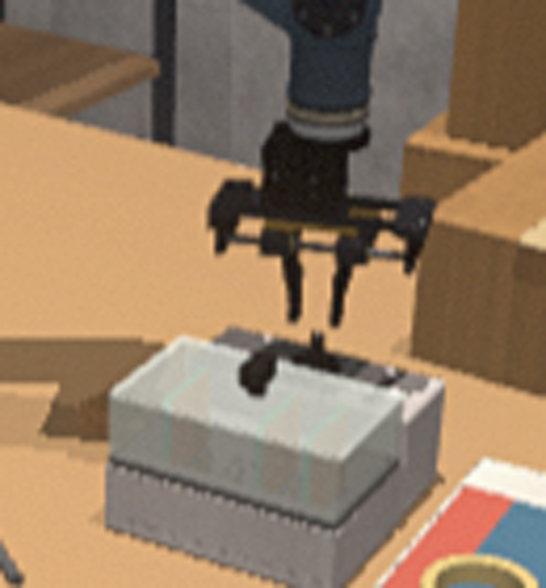

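Run:
```python
from h import *
c=cam("scene");d=[.514,.249,.077]
f=lambda P:((proj(c,w(d,P))-[220,60])*4.2).round().tolist()
print("tray bottom",f([[.113,-.067,0],[-.113,-.067,0]]),"ledge",f([[.113,-.067,.068],[-.113,-.067,.068]]))
print("lidtop",f([[.111,-.065,.14],[-.111,-.065,.14],[.111,.065,.14],[-.111,.065,.14]]),"tower",f([[.113,.165,.11],[.113,.165,0]]),"knob",f([[0,0,.162]]),"dial",f([[0,.12,.117],[0,.12,.139]]))
o=telemetry.get_obs();print(o["q"],o["position"])
for n in("top","scene"):
    c=cam(n);print(n,-cv2.Rodrigues(c[1])[0].T@c[2])
```

```text
tray bottom [[320.0, 606.0], [96.0, 532.0]] ledge [[325.0, 539.0], [96.0, 467.0]]
lidtop [[329.0, 462.0], [98.0, 395.0], [396.0, 397.0], [173.0, 338.0]] tower [[441.0, 383.0], [430.0, 486.0]] knob [[248.0, 374.0]] dial [[308.0, 366.0], [309.0, 344.0]]
[ 4.50283692e-01  6.00772001e-01  1.48519579e+00 -1.65410152e-05
  1.05571509e+00  8.68850086e-02] [0.50719256 0.36846323 0.14260378]
top [ 0.45876657 -0.00177025  1.13136447]
scene [ 1.26754408 -0.97628028  0.9090295 ]
```

In the scene view the fingertips at (294,320) and (336,325) hang just above the dial bar top at (318,332), higher than the projection said. So the tips are still above the bar, and I'll lower carefully while watching the force.

```bash
python3 -m creep '[{"translation":[3,1,5],"roll":0,"gripper":34},{"translation":[3,1,10],"roll":0,"gripper":34},{"translation":[3,1,15],"roll":0,"gripper":34},{"translation":[3,1,18],"roll":0,"gripper":34},{"translation":[3,1,18],"roll":0,"gripper":34}]' 15
python3 -m creep '[{"translation":[0,0,0],"roll":0,"gripper":8},{"translation":[0,0,0],"roll":0,"gripper":8},{"translation":[0,0,0],"roll":0,"gripper":8},{"translation":[0,0,0],"roll":0,"gripper":8},{"translation":[0,0,0],"roll":0,"gripper":8}]' 15
python3 -m creep '[{"translation":[0,0,0],"roll":0,"gripper":8},{"translation":[0,0,0],"roll":0,"gripper":8}]' 15
```

```text
time: 6.5
position: [0.5063, 0.3712, 0.1233]
tool_rot: [0.568, 0.823, -0.001, -0.001]
ft_force: [-0.5, -0.0, 0.0]
grip_width: 0.0337
grip_force: 0.0
time: 6.92
position: [0.5072, 0.3716, 0.1249]
tool_rot: [0.568, 0.823, 0.0, 0.0]
ft_force: [0.3, 0.8, 0.3]
grip_width: 0.0112
grip_force: 0.0
time: 7.08
position: [0.5071, 0.3716, 0.1248]
tool_rot: [0.568, 0.823, 0.0, 0.0]
ft_force: [0.1, 0.1, 0.5]
grip_width: 0.0088
grip_force: 0.0
```

```bash
python3 -m creep '[{"translation":[0,0,0],"roll":0,"gripper":34},{"translation":[0,0,0],"roll":0,"gripper":34},{"translation":[0,0,0],"roll":0,"gripper":34},{"translation":[0,0,0],"roll":0,"gripper":34},{"translation":[0,0,0],"roll":0,"gripper":34}]' 15 >/dev/null
python3 -m creep '[{"translation":[0,0,3],"roll":0,"gripper":34},{"translation":[0,0,6],"roll":0,"gripper":34},{"translation":[0,0,9],"roll":0,"gripper":34},{"translation":[0,0,12],"roll":0,"gripper":34},{"translation":[0,0,12],"roll":0,"gripper":34}]' 15
python3 -m creep '[{"translation":[0,0,0],"roll":0,"gripper":8},{"translation":[0,0,0],"roll":0,"gripper":8},{"translation":[0,0,0],"roll":0,"gripper":8},{"translation":[0,0,0],"roll":0,"gripper":8},{"translation":[0,0,0],"roll":0,"gripper":8}]' 15
python3 -m creep '[{"translation":[0,0,0],"roll":0,"gripper":8},{"translation":[0,0,0],"roll":0,"gripper":8}]' 15
```

```text
time: 7.92
position: [0.5065, 0.3713, 0.1117]
tool_rot: [0.568, 0.823, -0.001, -0.0]
ft_force: [-0.6, -0.4, -0.3]
grip_width: 0.0337
grip_force: 0.0
time: 8.33
position: [0.5081, 0.3717, 0.1129]
tool_rot: [0.568, 0.823, 0.001, 0.001]
ft_force: [2.1, 0.5, -1.5]
grip_width: 0.0129
grip_force: 14.6
time: 8.5
position: [0.5081, 0.3718, 0.1129]
tool_rot: [0.568, 0.823, 0.001, 0.001]
ft_force: [1.8, -0.7, -1.1]
grip_width: 0.013
grip_force: 14.6
```

```bash
R5='x'; python3 -m creep '[{"translation":[0,0,0],"roll":-5,"gripper":8},{"translation":[0,0,0],"roll":-10,"gripper":8},{"translation":[0,0,0],"roll":-15,"gripper":8},{"translation":[0,0,0],"roll":-20,"gripper":8},{"translation":[0,0,0],"roll":-25,"gripper":8}]' 20
python3 -m creep '[{"translation":[0,0,0],"roll":-5,"gripper":8},{"translation":[0,0,0],"roll":-10,"gripper":8},{"translation":[0,0,0],"roll":-15,"gripper":8},{"translation":[0,0,0],"roll":-20,"gripper":8},{"translation":[0,0,0],"roll":-25,"gripper":8}]' 20
python3 -m creep '[{"translation":[0,0,0],"roll":-5,"gripper":8},{"translation":[0,0,0],"roll":-10,"gripper":8},{"translation":[0,0,0],"roll":-15,"gripper":8},{"translation":[0,0,0],"roll":-20,"gripper":8},{"translation":[0,0,0],"roll":-23,"gripper":8}]' 20
python3 -m creep '[{"translation":[0,0,0],"roll":0,"gripper":8},{"translation":[0,0,0],"roll":0,"gripper":34},{"translation":[0,0,0],"roll":0,"gripper":34},{"translation":[0,0,0],"roll":0,"gripper":34},{"translation":[0,0,0],"roll":0,"gripper":34}]' 20
python3 -m creep '[{"translation":[0,0,-40],"roll":0,"gripper":40},{"translation":[0,0,-80],"roll":0,"gripper":40},{"translation":[0,0,-115],"roll":0,"gripper":40},{"translation":[0,0,-115],"roll":0,"gripper":40},{"translation":[0,0,-115],"roll":0,"gripper":40}]' 20
python3 -c "
from h import *
snap('wrist','w4',(150,90,410,285),3)"
```

```text
time: 8.92
position: [0.5087, 0.3721, 0.113]
tool_rot: [0.374, 0.927, 0.001, 0.001]
ft_force: [4.4, 0.2, -2.2]
grip_width: 0.0122
grip_force: 19.8
time: 9.33
position: [0.5091, 0.3727, 0.113]
tool_rot: [0.165, 0.986, 0.002, 0.002]
ft_force: [4.3, 1.4, -3.3]
grip_width: 0.0126
grip_force: 19.8
time: 9.75
position: [0.5093, 0.3735, 0.113]
tool_rot: [-0.035, 0.999, 0.002, 0.002]
ft_force: [4.2, 3.5, -3.2]
grip_width: 0.0127
grip_force: 19.8
time: 10.17
position: [0.5062, 0.3713, 0.1125]
tool_rot: [-0.033, 0.999, -0.0, -0.001]
ft_force: [-0.1, -0.9, -0.3]
grip_width: 0.0302
grip_force: 0.0
time: 10.58
position: [0.5082, 0.3722, 0.2306]
tool_rot: [-0.033, 0.999, 0.001, 0.003]
ft_force: [-0.7, -0.2, -0.1]
grip_width: 0.0397
grip_force: 0.0
```

View pics/w4.png

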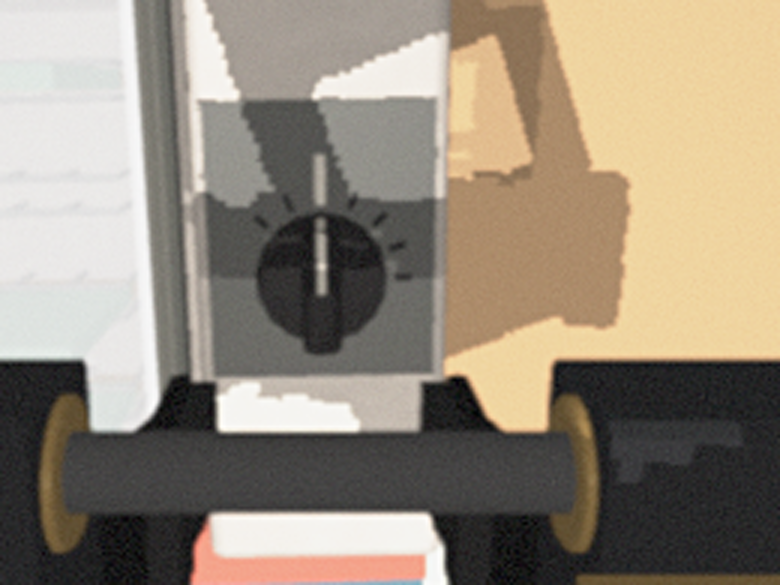

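The pointer line (x≈320, rows 218–295) is collinear with the long white mark (x≈320, rows 152–205), so the dial is set. Next I go to the lid knob.

```bash
python3 -m creep '[{"translation":[0,0,-12],"roll":7,"gripper":50},{"translation":[0,0,-24],"roll":14,"gripper":50},{"translation":[0,0,-36],"roll":21,"gripper":50},{"translation":[0,0,-50],"roll":28,"gripper":50},{"translation":[0,0,-60],"roll":35,"gripper":50}]' >/dev/null
python3 -m creep '[{"translation":[0,0,0],"roll":7,"gripper":50},{"translation":[0,0,0],"roll":14,"gripper":50},{"translation":[0,0,0],"roll":21,"gripper":50},{"translation":[0,0,0],"roll":28,"gripper":50},{"translation":[0,0,0],"roll":35,"gripper":50}]' >/dev/null
python3 -m creep '[{"translation":[0,0,0],"roll":7,"gripper":50},{"translation":[0,0,0],"roll":14,"gripper":50},{"translation":[0,0,0],"roll":20,"gripper":50},{"translation":[0,0,0],"roll":20,"gripper":50}]'
python3 -m creep '[{"translation":[-40,0,0],"roll":0,"gripper":50},{"translation":[-80,0,0],"roll":0,"gripper":50},{"translation":[-122,0,0],"roll":0,"gripper":50},{"translation":[-122,0,0],"roll":0,"gripper":50},{"translation":[-122,0,0],"roll":0,"gripper":50}]'
cat > rec.py <<'E'
from h import *
import sys
cname,z=sys.argv[1],float(sys.argv[3])
o=telemetry.get_obs();viewer.camera(cname);c=cam(cname,o)
for b in viewer.recognise(cname,sys.argv[2])[:3]:
    x,y,ww,hh=b["bbox"];P=ray(c,[x+ww/2,y+hh/2],z);print(round(b["p"],2),b["bbox"],P.round(4),"tool d",tool(o,*(P-o["position"])))
print(o["position"].round(4))
E
python3 rec.py wrist lid_knob .17; python3 rec.py top lid .12;python3 rec.py top lid_knob .17
```

```text
time: 11.8
position: [0.5057, 0.3709, 0.285]
tool_rot: [0.684, 0.73, -0.003, -0.001]
ft_force: [-0.0, 0.8, 0.5]
grip_width: 0.0502
grip_force: 0.0
time: 12.22
position: [0.5147, 0.2478, 0.2864]
tool_rot: [0.684, 0.73, -0.001, -0.001]
ft_force: [-0.2, 0.8, -0.1]
grip_width: 0.0502
grip_force: 0.0
0.94 [156.5, 112.1, 206.2, 116.5] [0.5173 0.2618 0.17  ] tool d [ 13.9   4.  116.4]
[0.5147 0.2478 0.2864]
0.84 [133.7, 149.5, 61.1, 89.9] [0.5179 0.2374 0.12  ] tool d [-13.    2.6 166.8]
[0.5148 0.2502 0.2869]
0.7 [133.3, 148.0, 58.5, 96.9] [0.5102 0.2295 0.17  ] tool d [-21.1  -5.9 117.1]
[0.5148 0.251  0.2871]
```

```bash
python3 -c "
from h import *
o,c,im=snap('wrist','w5',(130,100,390,295),3)
p=o['position'];print(p,(proj(c,[[.517,.2505,.174],[p[0],p[1],.174]])-[130,100])*3)"
```

```text
[0.51484365 0.25114861 0.28730762] [[383.64861178 254.6432718 ]
 [377.55221505 252.40234893]]
```

View pics/w5.png

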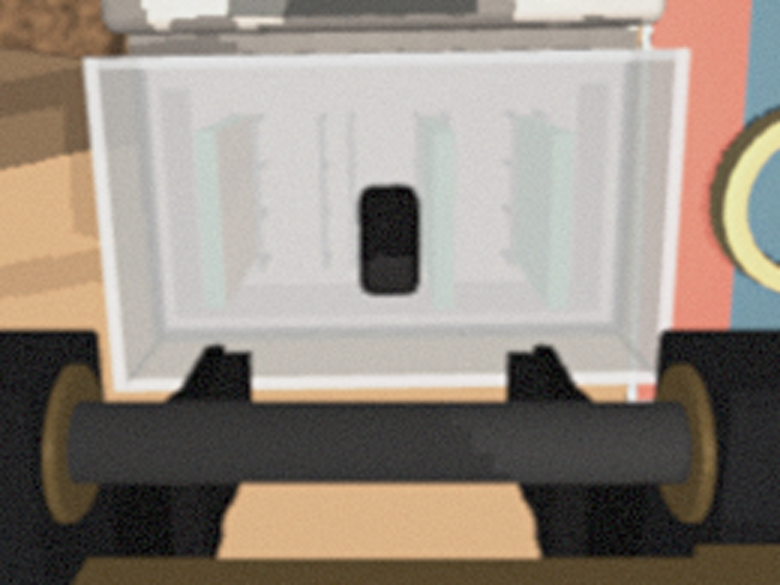

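The knob's top face is centred at about (389,222). Panels 1, 3 and 4 show through the lid at x≈210, 440 and 560. Now I'll grasp the knob.

```bash
python3 -m creep '[{"translation":[7,3,40],"roll":-1,"gripper":50},{"translation":[7,3,80],"roll":-1,"gripper":50},{"translation":[7,3,115],"roll":-1,"gripper":50},{"translation":[7,3,145],"roll":-1,"gripper":50},{"translation":[7,3,159],"roll":-1,"gripper":50}]' 40
python3 -m creep '[{"translation":[0,0,0],"roll":0,"gripper":14},{"translation":[0,0,0],"roll":0,"gripper":14},{"translation":[0,0,0],"roll":0,"gripper":14},{"translation":[0,0,0],"roll":0,"gripper":14},{"translation":[0,0,0],"roll":0,"gripper":14}]' 40
python3 -m creep '[{"translation":[0,0,0],"roll":0,"gripper":14},{"translation":[0,0,0],"roll":0,"gripper":14},{"translation":[0,0,0],"roll":0,"gripper":14}]' 40
```

```text
time: 12.98
position: [0.5148, 0.2572, 0.1245]
tool_rot: [0.676, 0.737, -0.003, -0.002]
ft_force: [0.2, -0.5, -0.6]
grip_width: 0.05
grip_force: 0.0
time: 13.4
position: [0.5189, 0.2576, 0.1304]
tool_rot: [0.677, 0.736, 0.002, 0.001]
ft_force: [-0.6, 0.4, 0.9]
grip_width: 0.0243
grip_force: 0.0
time: 13.65
position: [0.5183, 0.2575, 0.1302]
tool_rot: [0.677, 0.736, 0.001, 0.0]
ft_force: [-0.9, 0.5, 6.3]
grip_width: 0.0214
grip_force: 40.0
```

```bash
python3 -m creep '[{"translation":[0,0,-8],"roll":0,"gripper":14},{"translation":[0,0,-20],"roll":0,"gripper":14},{"translation":[0,0,-45],"roll":0,"gripper":14},{"translation":[0,0,-70],"roll":0,"gripper":14},{"translation":[0,0,-95],"roll":0,"gripper":14}]' 45
python3 -m creep '[{"translation":[0,0,-10],"roll":0,"gripper":14},{"translation":[-15,0,-15],"roll":0,"gripper":14},{"translation":[-40,5,-15],"roll":0,"gripper":14},{"translation":[-65,10,-15],"roll":0,"gripper":14},{"translation":[-90,10,-15],"roll":0,"gripper":14}]' 45
python3 -m creep '[{"translation":[-30,0,0],"roll":0,"gripper":14},{"translation":[-65,2,0],"roll":0,"gripper":14},{"translation":[-100,5,0],"roll":0,"gripper":14},{"translation":[-135,10,0],"roll":0,"gripper":14},{"translation":[-160,10,0],"roll":0,"gripper":14}]' 45
python3 -m creep '[{"translation":[-5,0,0],"roll":0,"gripper":14},{"translation":[-10,0,20],"roll":0,"gripper":14},{"translation":[-10,0,50],"roll":0,"gripper":14},{"translation":[-10,0,80],"roll":0,"gripper":14},{"translation":[-10,0,110],"roll":0,"gripper":14}]' 45
python3 -m creep '[{"translation":[0,0,20],"roll":0,"gripper":14},{"translation":[0,0,40],"roll":0,"gripper":14},{"translation":[0,0,52],"roll":0,"gripper":14},{"translation":[0,0,58],"roll":0,"gripper":14},{"translation":[0,0,58],"roll":0,"gripper":14}]' 45
```

```text
time: 14.07
position: [0.5167, 0.2567, 0.2239]
tool_rot: [0.677, 0.736, -0.001, -0.001]
ft_force: [0.1, 0.2, -4.0]
grip_width: 0.0218
grip_force: 45.0
time: 14.48
position: [0.5355, 0.1673, 0.2379]
tool_rot: [0.676, 0.737, -0.0, 0.0]
ft_force: [0.1, 0.5, -3.7]
grip_width: 0.0218
grip_force: 45.0
time: 14.9
position: [0.5591, 0.0065, 0.2378]
tool_rot: [0.677, 0.736, -0.001, 0.0]
ft_force: [0.6, -0.4, -4.6]
grip_width: 0.0216
grip_force: 45.0
time: 15.32
position: [0.5587, 0.0001, 0.1272]
tool_rot: [0.677, 0.736, -0.0, -0.0]
ft_force: [0.2, 1.3, -4.6]
grip_width: 0.0221
grip_force: 45.0
time: 15.73
position: [0.5578, 0.0004, 0.0688]
tool_rot: [0.677, 0.736, -0.001, -0.002]
ft_force: [-0.4, -0.5, -3.7]
grip_width: 0.0216
grip_force: 45.0
```

```bash
python3 -m creep '[{"translation":[0,0,2],"roll":0,"gripper":14},{"translation":[0,0,4],"roll":0,"gripper":14},{"translation":[0,0,6],"roll":0,"gripper":14},{"translation":[0,0,6],"roll":0,"gripper":14}]'
python3 -m creep '[{"translation":[0,0,1],"roll":0,"gripper":14},{"translation":[0,0,2],"roll":0,"gripper":14},{"translation":[0,0,2],"roll":0,"gripper":14}]'
```

```text
time: 16.07
position: [0.5598, -0.0003, 0.0651]
tool_rot: [0.677, 0.736, 0.0, 0.0]
ft_force: [-0.3, 0.9, -4.3]
grip_width: 0.0218
grip_force: 45.0
time: 16.32
position: [0.5595, -0.0003, 0.0628]
tool_rot: [0.677, 0.736, 0.0, 0.0]
ft_force: [-0.1, 0.2, -3.6]
grip_width: 0.0217
grip_force: 45.0
```

```bash
python3 -m creep '[{"translation":[0,0,1],"roll":0,"gripper":14},{"translation":[0,0,2],"roll":0,"gripper":14},{"translation":[0,0,2],"roll":0,"gripper":14}]'
python3 -m creep '[{"translation":[0,0,1],"roll":0,"gripper":14},{"translation":[0,0,2],"roll":0,"gripper":14},{"translation":[0,0,2],"roll":0,"gripper":14}]'
```

```text
time: 16.57
position: [0.5596, -0.0004, 0.0622]
tool_rot: [0.677, 0.736, 0.0, 0.0]
ft_force: [-2.7, 0.6, 5.6]
grip_width: 0.0216
grip_force: 45.0
time: 16.82
position: [0.5597, -0.0004, 0.0622]
tool_rot: [0.677, 0.736, 0.0, 0.001]
ft_force: [-5.5, 0.9, 18.5]
grip_width: 0.0215
grip_force: 45.0
```

```bash
python3 -m creep '[{"translation":[0,0,-4],"roll":0,"gripper":14},{"translation":[0,0,-4],"roll":0,"gripper":50},{"translation":[0,0,-4],"roll":0,"gripper":50},{"translation":[0,0,-4],"roll":0,"gripper":50},{"translation":[0,0,-4],"roll":0,"gripper":50}]'
python3 -m creep '[{"translation":[0,0,0],"roll":0,"gripper":50},{"translation":[0,0,-20],"roll":0,"gripper":40},{"translation":[0,0,-60],"roll":0,"gripper":40},{"translation":[0,0,-100],"roll":0,"gripper":40},{"translation":[0,0,-140],"roll":0,"gripper":40}]'
python3 -m creep '[{"translation":[40,0,-30],"roll":0,"gripper":40},{"translation":[80,-5,-50],"roll":0,"gripper":40},{"translation":[120,-10,-70],"roll":0,"gripper":40},{"translation":[160,-20,-75],"roll":0,"gripper":40},{"translation":[200,-20,-75],"roll":0,"gripper":40}]'
python3 -m creep '[{"translation":[30,0,0],"roll":0,"gripper":40},{"translation":[55,0,0],"roll":0,"gripper":40},{"translation":[55,0,0],"roll":0,"gripper":40},{"translation":[55,0,0],"roll":0,"gripper":40}]'
python3 -c "
from h import *
o,c,im=snap('wrist','w6',(130,100,390,295),3)
p=o['position'];print(p,o['tool_rot'],(proj(c,[[p[0],p[1],.13]])-[130,100])*3)"
```

```text
time: 17.23
position: [0.5597, -0.0004, 0.0624]
tool_rot: [0.677, 0.736, 0.0, 0.0]
ft_force: [0.0, 0.3, -0.0]
grip_width: 0.0404
grip_force: 0.0
time: 17.65
position: [0.5589, -0.0002, 0.2034]
tool_rot: [0.677, 0.736, -0.001, -0.001]
ft_force: [1.3, -0.3, -0.4]
grip_width: 0.0409
grip_force: 0.0
time: 18.07
position: [0.5243, 0.1869, 0.2793]
tool_rot: [0.677, 0.736, 0.001, 0.001]
ft_force: [0.8, 0.5, 0.2]
grip_width: 0.0398
grip_force: 0.0
time: 18.4
position: [0.5192, 0.2415, 0.2766]
tool_rot: [0.676, 0.737, -0.0, -0.0]
ft_force: [-0.0, 0.1, -0.1]
grip_width: 0.0402
grip_force: 0.0
[0.51920547 0.24147907 0.27655409] [ 6.75617672e-01  7.37252040e-01 -4.36036933e-04 -2.73118319e-05] [[377.69930952 233.38850952]]
```

View pics/w6.png

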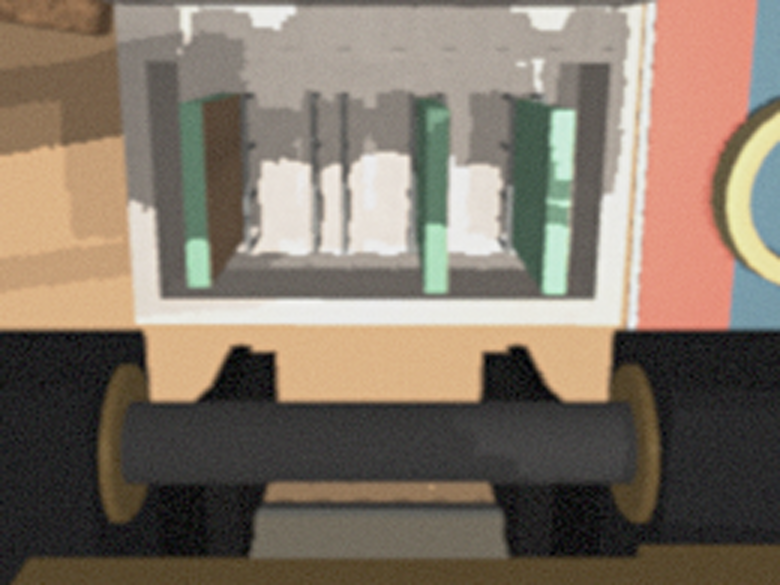

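With the lid off, three panels show. Their top edges run (194,102)–(199,287) for panel 1, (437,98)–(436,292) for panel 3 and (564,108)–(554,293) for panel 4.

Run:
```python
from h import *
o=telemetry.get_obs();c=cam("wrist",o)
q=lambda u,v:ray(c,[u/3+130,v/3+100],.130)
for n,a,b in (("p1",(194,102),(199,287)),("p3",(437,98),(436,292)),("p4",(564,108),(554,293))):
    A,B=q(*a),q(*b);m=(A+B)/2;print(n,m.round(4),"len",np.linalg.norm(A-B).round(4),"yaw",(np.arctan2(*(A-B)[1::-1])-np.pi/2).round(3),"tool",tool(o,*(m-o["position"])))
```

```text
p1 [0.4499 0.2486 0.13  ] len 0.0706 yaw 0.061 tool [ 14.3 -68.5 146.6]
p3 [0.5405 0.256  0.13  ] len 0.074 yaw 0.095 tool [ 13.9  22.4 146.5]
p4 [0.5869 0.2579 0.13  ] len 0.0708 yaw 0.08 tool [ 11.8  68.8 146.5]
```

```bash
python3 -m creep '[{"translation":[4,7.5,0],"roll":0,"gripper":30},{"translation":[8,15,5],"roll":0,"gripper":30},{"translation":[12,22.5,40],"roll":0,"gripper":30},{"translation":[12,22.5,80],"roll":0,"gripper":30},{"translation":[12,22.5,115],"roll":0,"gripper":30}]' 20
python3 -m creep '[{"translation":[0,0,30],"roll":0,"gripper":30},{"translation":[0,0,60],"roll":0,"gripper":30},{"translation":[0,0,78],"roll":0,"gripper":30},{"translation":[0,0,83],"roll":0,"gripper":30},{"translation":[0,0,83],"roll":0,"gripper":30}]' 20
python3 -m creep '[{"translation":[0,0,0],"roll":0,"gripper":3},{"translation":[0,0,0],"roll":0,"gripper":3},{"translation":[0,0,0],"roll":0,"gripper":3},{"translation":[0,0,0],"roll":0,"gripper":3},{"translation":[0,0,0],"roll":0,"gripper":3}]' 20
python3 -m creep '[{"translation":[0,0,0],"roll":0,"gripper":3},{"translation":[0,0,0],"roll":0,"gripper":3}]' 20
```

```text
time: 18.87
position: [0.543, 0.2535, 0.1604]
tool_rot: [0.677, 0.736, 0.001, 0.001]
ft_force: [-1.0, -0.2, -1.6]
grip_width: 0.0304
grip_force: 0.0
time: 19.28
position: [0.5409, 0.2532, 0.0769]
tool_rot: [0.677, 0.736, -0.002, -0.001]
ft_force: [0.4, -0.6, 0.8]
grip_width: 0.0297
grip_force: 0.0
time: 19.7
position: [0.5414, 0.2544, 0.0803]
tool_rot: [0.677, 0.736, 0.001, 0.0]
ft_force: [-1.0, 0.2, 4.6]
grip_width: 0.0076
grip_force: 20.0
time: 19.87
position: [0.5415, 0.2544, 0.0803]
tool_rot: [0.677, 0.736, 0.001, 0.0]
ft_force: [-1.2, -1.3, 8.0]
grip_width: 0.0079
grip_force: 20.0
```

```bash
python3 -m creep '[{"translation":[0,0,-10],"roll":0,"gripper":3},{"translation":[0,0,-40],"roll":0,"gripper":3},{"translation":[0,0,-75],"roll":0,"gripper":3},{"translation":[0,0,-110],"roll":0,"gripper":3},{"translation":[0,0,-150],"roll":0,"gripper":3}]' 25
python3 -m creep '[{"translation":[0,0,-10],"roll":5,"gripper":3},{"translation":[0,0,-15],"roll":11,"gripper":3},{"translation":[0,0,-15],"roll":17,"gripper":3},{"translation":[0,0,-15],"roll":23,"gripper":3},{"translation":[0,0,-15],"roll":29,"gripper":3}]' 25
python3 -m creep '[{"translation":[0,0,0],"roll":6,"gripper":3},{"translation":[0,0,0],"roll":12,"gripper":3},{"translation":[0,0,0],"roll":18,"gripper":3},{"translation":[0,0,0],"roll":20.3,"gripper":3},{"translation":[0,0,0],"roll":20.3,"gripper":3}]' 25
python3 -m creep '[{"translation":[-20,16,0],"roll":0,"gripper":3},{"translation":[-46,36,0],"roll":0,"gripper":3},{"translation":[-72,56,0],"roll":0,"gripper":3},{"translation":[-98,76,0],"roll":0,"gripper":3},{"translation":[-127,99,0],"roll":0,"gripper":3}]' 25
python3 -m creep '[{"translation":[-26,20,0],"roll":0,"gripper":3},{"translation":[-52,40,0],"roll":0,"gripper":3},{"translation":[-78,60,0],"roll":0,"gripper":3},{"translation":[-104,80,0],"roll":0,"gripper":3},{"translation":[-127,99,0],"roll":0,"gripper":3}]' 25
python3 -m creep '[{"translation":[-26,20,0],"roll":0,"gripper":3},{"translation":[-52,40,0],"roll":0,"gripper":3},{"translation":[-78,60,0],"roll":0,"gripper":3},{"translation":[-104,80,0],"roll":0,"gripper":3},{"translation":[-127,99,0],"roll":0,"gripper":3}]' 25
python3 -m creep '[{"translation":[-26,20,0],"roll":0,"gripper":3},{"translation":[-52,40,0],"roll":0,"gripper":3},{"translation":[-78,60,0],"roll":0,"gripper":3},{"translation":[-104,80,0],"roll":0,"gripper":3},{"translation":[-127,98,0],"roll":0,"gripper":3}]' 25
python3 -m creep '[{"translation":[0,0,0],"roll":0,"gripper":3},{"translation":[0,0,0],"roll":0,"gripper":3},{"translation":[0,0,0],"roll":0,"gripper":3}]' 25
python3 -c "
from h import *
o,c,im=snap('wrist','w7',None,1.56)
p=o['position'];print(p,o['tool_rot'])"
```

```text
time: 20.28
position: [0.5402, 0.254, 0.23]
tool_rot: [0.677, 0.736, -0.001, -0.001]
ft_force: [0.3, -0.1, -0.4]
grip_width: 0.008
grip_force: 25.0
time: 20.7
position: [0.5411, 0.2542, 0.2449]
tool_rot: [0.841, 0.541, 0.001, 0.0]
ft_force: [0.3, 0.3, -1.3]
grip_width: 0.0078
grip_force: 25.0
time: 21.12
position: [0.5411, 0.2542, 0.2444]
tool_rot: [0.922, 0.387, 0.0, 0.0]
ft_force: [-0.0, 0.2, -0.9]
grip_width: 0.0078
grip_force: 25.0
time: 21.53
position: [0.5224, 0.0935, 0.2444]
tool_rot: [0.922, 0.388, 0.0, 0.0]
ft_force: [1.2, -0.2, -0.8]
grip_width: 0.008
grip_force: 25.0
time: 21.95
position: [0.5039, -0.0675, 0.2445]
tool_rot: [0.922, 0.387, 0.0, 0.0]
ft_force: [-1.0, 0.3, -1.0]
grip_width: 0.0079
grip_force: 25.0
time: 22.37
position: [0.4856, -0.2276, 0.2444]
tool_rot: [0.922, 0.387, 0.0, 0.0]
ft_force: [-0.6, -0.9, -0.9]
grip_width: 0.0077
grip_force: 25.0
time: 22.78
position: [0.4666, -0.3871, 0.2444]
tool_rot: [0.922, 0.387, 0.0, 0.0]
ft_force: [1.2, -0.0, -0.7]
grip_width: 0.0079
grip_force: 25.0
time: 23.03
position: [0.4668, -0.3842, 0.2438]
tool_rot: [0.922, 0.387, 0.0, -0.001]
ft_force: [-0.5, -0.0, 0.3]
grip_width: 0.0079
grip_force: 25.0
[ 0.46679742 -0.38415487  0.2438263 ] [ 9.22056357e-01  3.87054881e-01  6.54264492e-05 -7.67817514e-04]
```

View pics/w7.png

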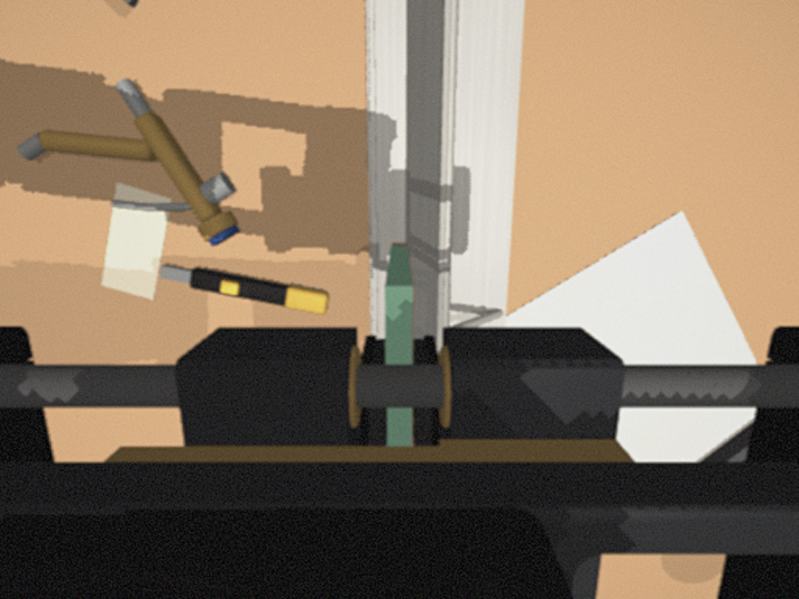

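The panel is held with its edge around x≈399 and is parallel to the stand. The stand's front edge is at x≈369–372, the plate foot at x≈406, the plate top edge at x≈445 and the base back at x≈510–523. The end bracket is near (475,318).

Run:
```python
from h import *
o=telemetry.get_obs();c=cam("wrist",o)
for n,pts,z,sx in (("front",[(367,5),(372,240)],.004,-25),("foot",[(406,5),(406,200)],.006,8),("top",[(446,5),(443,160)],.076,34),("back",[(523,5),(508,310)],.003,105)):
    for p in pts:
        P=ray(c,[p[0]/1.56,p[1]/1.56],z);t=tool(o,*(P-o["position"]));print(n,t,"stand x0 at tool y",(t[1]-sx).round(1))
s=np.array([.526,-.324]);d=o["position"][:2]-s;a=-.778;print("nominal stand coords of TCP",d@[np.cos(a),np.sin(a)],d@[-np.sin(a),np.cos(a)], "toolyaw",2*np.arctan2(.38705,.92206)-np.pi/2)
P=ray(c,[400/1.56,245/1.56],o["position"][2]-.060);print("panel foot corner",tool(o,*(P-o["position"])))
```

```text
front [210.5 -26.1 240.1] stand x0 at tool y -1.1
front [ 17.1 -25.  240. ] stand x0 at tool y 0.0
foot [209.8   6.1 238.1] stand x0 at tool y -1.9
foot [ 53.3   6.4 238. ] stand x0 at tool y -1.6
top [185.5  32.4 168. ] stand x0 at tool y -1.6
top [ 84.1  32.6 167.9] stand x0 at tool y -1.4
back [210.6 102.8 240.9] stand x0 at tool y -2.2
back [-50.6 105.  240.8] stand x0 at tool y 0.0
nominal stand coords of TCP -0.0002024989249859346 -0.08387191091884755 toolyaw -0.7759371643860048
panel foot corner [35.   0.6 60. ]
```

```bash
python3 -m creep '[{"translation":[0,1,35],"roll":0,"gripper":3},{"translation":[0,1,75],"roll":0,"gripper":3},{"translation":[0,1,110],"roll":0,"gripper":3},{"translation":[0,1,140],"roll":0,"gripper":3},{"translation":[0,1,160],"roll":0,"gripper":3}]' 25
python3 -m creep '[{"translation":[0,0,4],"roll":0,"gripper":3},{"translation":[0,0,8],"roll":0,"gripper":3},{"translation":[0,0,12],"roll":0,"gripper":3},{"translation":[0,0,12],"roll":0,"gripper":3}]' 25
python3 -m creep '[{"translation":[0,0,2],"roll":0,"gripper":3},{"translation":[0,0,4],"roll":0,"gripper":3},{"translation":[0,0,4],"roll":0,"gripper":3}]' 25
```

```text
time: 23.5
position: [0.467, -0.3823, 0.0812]
tool_rot: [0.922, 0.388, -0.001, -0.002]
ft_force: [-0.1, 0.4, -1.3]
grip_width: 0.0081
grip_force: 25.0
time: 23.83
position: [0.4686, -0.3858, 0.073]
tool_rot: [0.922, 0.387, 0.0, 0.001]
ft_force: [1.0, 0.9, -0.1]
grip_width: 0.0074
grip_force: 25.0
time: 24.08
position: [0.4678, -0.3856, 0.0686]
tool_rot: [0.922, 0.387, 0.0, 0.0]
ft_force: [-0.6, 0.8, 0.2]
grip_width: 0.0076
grip_force: 25.0
```

```bash
python3 -m creep '[{"translation":[0,0,1],"roll":0,"gripper":3},{"translation":[0,0,2],"roll":0,"gripper":3},{"translation":[0,0,2],"roll":0,"gripper":3}]' 25
python3 -m creep '[{"translation":[0,0,1],"roll":0,"gripper":3},{"translation":[0,0,2],"roll":0,"gripper":3},{"translation":[0,0,2],"roll":0,"gripper":3}]' 25
```

```text
time: 24.33
position: [0.4675, -0.3854, 0.0663]
tool_rot: [0.922, 0.387, -0.0, -0.0]
ft_force: [-2.1, 2.4, 3.9]
grip_width: 0.0078
grip_force: 25.0
time: 24.58
position: [0.4679, -0.3859, 0.0663]
tool_rot: [0.922, 0.387, 0.0, 0.0]
ft_force: [-4.4, 3.2, 14.2]
grip_width: 0.008
grip_force: 25.0
```

```bash
python3 -m creep '[{"translation":[0,0,-3],"roll":0,"gripper":3},{"translation":[0,0,-3],"roll":0,"gripper":22},{"translation":[0,0,-3],"roll":0,"gripper":22},{"translation":[0,0,-3],"roll":0,"gripper":22},{"translation":[0,0,-3],"roll":0,"gripper":22}]' 25
python3 -m creep '[{"translation":[0,0,-4],"roll":0,"gripper":22},{"translation":[0,0,-8],"roll":0,"gripper":22},{"translation":[0,4,-8],"roll":0,"gripper":22},{"translation":[0,8,-8],"roll":0,"gripper":22},{"translation":[0,12,-8],"roll":0,"gripper":22}]' 25
python3 -m creep '[{"translation":[0,4,0],"roll":0,"gripper":22},{"translation":[0,8,0],"roll":0,"gripper":22},{"translation":[0,12,0],"roll":0,"gripper":22},{"translation":[0,16,0],"roll":0,"gripper":22},{"translation":[0,20,0],"roll":0,"gripper":22}]' 25
python3 -m creep '[{"translation":[0,3,0],"roll":0,"gripper":22},{"translation":[0,6,0],"roll":0,"gripper":22},{"translation":[0,6,0],"roll":0,"gripper":22},{"translation":[0,6,0],"roll":0,"gripper":22}]' 25
```

```text
time: 25.0
position: [0.4681, -0.386, 0.0667]
tool_rot: [0.922, 0.387, 0.0, 0.0]
ft_force: [-0.0, -1.2, -0.8]
grip_width: 0.0201
grip_force: 0.0
time: 25.42
position: [0.4769, -0.3947, 0.0752]
tool_rot: [0.922, 0.387, 0.0, 0.0]
ft_force: [-0.6, -0.3, 0.6]
grip_width: 0.022
grip_force: 0.0
time: 25.83
position: [0.4909, -0.4084, 0.0749]
tool_rot: [0.922, 0.387, -0.0, -0.0]
ft_force: [0.3, -0.5, 0.1]
grip_width: 0.0218
grip_force: 0.0
time: 26.17
position: [0.495, -0.4123, 0.0749]
tool_rot: [0.922, 0.387, 0.0, -0.0]
ft_force: [0.7, 0.3, -0.4]
grip_width: 0.0222
grip_force: 0.0
```

```bash
python3 -m creep '[{"translation":[0,0,-10],"roll":0,"gripper":28},{"translation":[0,0,-45],"roll":0,"gripper":30},{"translation":[0,0,-85],"roll":0,"gripper":30},{"translation":[0,0,-125],"roll":0,"gripper":30},{"translation":[0,0,-165],"roll":0,"gripper":30}]' 25 >/dev/null
python3 -m creep '[{"translation":[27,-20,-10],"roll":0,"gripper":30},{"translation":[54,-40,-10],"roll":0,"gripper":30},{"translation":[81,-60,-10],"roll":0,"gripper":30},{"translation":[108,-80,-10],"roll":0,"gripper":30},{"translation":[136,-101,-10],"roll":0,"gripper":30}]' >/dev/null
python3 -m creep '[{"translation":[27,-20,0],"roll":0,"gripper":30},{"translation":[54,-40,0],"roll":0,"gripper":30},{"translation":[81,-60,0],"roll":0,"gripper":30},{"translation":[108,-80,0],"roll":0,"gripper":30},{"translation":[136,-101,0],"roll":0,"gripper":30}]'
python3 -m creep '[{"translation":[27,-20,0],"roll":0,"gripper":30},{"translation":[54,-40,0],"roll":0,"gripper":30},{"translation":[81,-60,0],"roll":0,"gripper":30},{"translation":[108,-80,0],"roll":0,"gripper":30},{"translation":[136,-101,0],"roll":0,"gripper":30}]' >/dev/null
python3 -m creep '[{"translation":[27,-20,0],"roll":0,"gripper":30},{"translation":[54,-40,0],"roll":0,"gripper":30},{"translation":[81,-60,0],"roll":0,"gripper":30},{"translation":[108,-80,0],"roll":0,"gripper":30},{"translation":[135,-100,0],"roll":0,"gripper":30}]' >/dev/null
python3 -m creep '[{"translation":[0,0,0],"roll":-6,"gripper":30},{"translation":[0,0,0],"roll":-13,"gripper":30},{"translation":[0,0,0],"roll":-20,"gripper":30},{"translation":[0,0,0],"roll":-27,"gripper":30},{"translation":[0,0,0],"roll":-33,"gripper":30}]' >/dev/null
python3 -m creep '[{"translation":[0,0,0],"roll":-6,"gripper":30},{"translation":[0,0,0],"roll":-12,"gripper":30},{"translation":[0,0,0],"roll":-16.3,"gripper":30},{"translation":[0,0,0],"roll":-16.3,"gripper":30},{"translation":[0,0,0],"roll":-16.3,"gripper":30}]'
python3 -c "
from h import *
o=telemetry.get_obs();print(o['tool_rot'],o['position'],tool(o,*(np.array([.5877,.257,.078])-o['position'])))
viewer.camera('top')
c=cam('top')
for n in ('panel1','lid'):
  for b in viewer.recognise('top',n)[:4]:print(n,round(b['p'],2),b['bbox'])
print(proj(c,[[.4673-.02,-.3866,.06]]),proj(c,[[.5597,0,.07]]))"
```

```text
time: 27.42
position: [0.5412, -0.0751, 0.251]
tool_rot: [0.922, 0.387, 0.0, 0.0]
ft_force: [0.1, -0.9, 0.7]
grip_width: 0.0299
grip_force: 0.0
time: 29.08
position: [0.5876, 0.2575, 0.2506]
tool_rot: [0.677, 0.736, 0.0, 0.0]
ft_force: [-0.3, -0.2, 0.4]
grip_width: 0.0298
grip_force: 0.0
[6.77460099e-01 7.35559494e-01 1.78499734e-04 1.12859814e-04] [0.58762406 0.2574555  0.25063749] [ -0.5  -0.  172.6]
panel1 0.65 [148.0, 163.7, 31.7, 9.6]
panel1 0.44 [141.9, 217.6, 42.1, 9.8]
lid 0.7 [253.3, 90.3, 31.0, 33.4]
lid 0.64 [231.2, 140.0, 61.0, 84.0]
lid 0.32 [329.6, 129.4, 117.1, 114.1]
[[408.2383999  224.56647278]] [[259.99304193 180.22965917]]
```

```bash
python3 -m creep '[{"translation":[0,0,38],"roll":0,"gripper":30},{"translation":[0,0,76],"roll":0,"gripper":30},{"translation":[0,0,114],"roll":0,"gripper":30},{"translation":[0,0,150],"roll":0,"gripper":30},{"translation":[0,0,172],"roll":0,"gripper":30}]' 20 >/dev/null
python3 -m creep '[{"translation":[0,0,0],"roll":0,"gripper":3},{"translation":[0,0,0],"roll":0,"gripper":3},{"translation":[0,0,0],"roll":0,"gripper":3},{"translation":[0,0,0],"roll":0,"gripper":3},{"translation":[0,0,0],"roll":0,"gripper":3}]' 20
python3 -m creep '[{"translation":[0,0,0],"roll":0,"gripper":3},{"translation":[0,0,0],"roll":0,"gripper":3}]' 20
```

```text
time: 30.07
position: [0.5887, 0.2579, 0.0805]
tool_rot: [0.677, 0.736, 0.001, 0.001]
ft_force: [-2.6, 0.3, 6.1]
grip_width: 0.0079
grip_force: 20.0
time: 30.23
position: [0.5882, 0.2578, 0.0804]
tool_rot: [0.677, 0.736, 0.001, 0.0]
ft_force: [-2.4, 0.6, 6.3]
grip_width: 0.0078
grip_force: 20.0
```

```bash
python3 -m creep '[{"translation":[0,0,-10],"roll":0,"gripper":3},{"translation":[0,0,-45],"roll":0,"gripper":3},{"translation":[0,0,-85],"roll":0,"gripper":3},{"translation":[0,0,-125],"roll":0,"gripper":3},{"translation":[0,0,-165],"roll":0,"gripper":3}]' 25
python3 -m creep '[{"translation":[0,0,0],"roll":5,"gripper":3},{"translation":[0,0,0],"roll":11,"gripper":3},{"translation":[0,0,0],"roll":17,"gripper":3},{"translation":[0,0,0],"roll":23,"gripper":3},{"translation":[0,0,0],"roll":29,"gripper":3}]' >/dev/null
python3 -m creep '[{"translation":[0,0,0],"roll":6,"gripper":3},{"translation":[0,0,0],"roll":12,"gripper":3},{"translation":[0,0,0],"roll":18,"gripper":3},{"translation":[0,0,0],"roll":20.3,"gripper":3},{"translation":[0,0,0],"roll":20.3,"gripper":3}]'
python3 -m creep '[{"translation":[-20,16,0],"roll":0,"gripper":3},{"translation":[-43,34,0],"roll":0,"gripper":3},{"translation":[-66,52,0],"roll":0,"gripper":3},{"translation":[-90,71,0],"roll":0,"gripper":3},{"translation":[-115,91,0],"roll":0,"gripper":3}]' >/dev/null
python3 -m creep '[{"translation":[-23,18,0],"roll":0,"gripper":3},{"translation":[-46,36,0],"roll":0,"gripper":3},{"translation":[-69,54,0],"roll":0,"gripper":3},{"translation":[-92,72,0],"roll":0,"gripper":3},{"translation":[-115,91,0],"roll":0,"gripper":3}]' 
python3 -m creep '[{"translation":[-23,18,0],"roll":0,"gripper":3},{"translation":[-46,36,0],"roll":0,"gripper":3},{"translation":[-69,54,0],"roll":0,"gripper":3},{"translation":[-92,72,0],"roll":0,"gripper":3},{"translation":[-115,91,0],"roll":0,"gripper":3}]' >/dev/null
python3 -m creep '[{"translation":[-23,18,0],"roll":0,"gripper":3},{"translation":[-46,36,0],"roll":0,"gripper":3},{"translation":[-69,54,0],"roll":0,"gripper":3},{"translation":[-92,72,0],"roll":0,"gripper":3},{"translation":[-114,92,0],"roll":0,"gripper":3}]' >/dev/null
python3 -m creep '[{"translation":[0,0,0],"roll":0,"gripper":3},{"translation":[0,0,0],"roll":0,"gripper":3},{"translation":[0,0,0],"roll":0,"gripper":3}]' 25
python3 -c "
from h import *
o=telemetry.get_obs();print(o['tool_rot'],o['position'],tool(o,*(np.array([.5272,-.3249,.069])-o['position'])))
snap('scene','s2',(100,220,250,320),5)"
```

```text
time: 30.65
position: [0.5879, 0.2574, 0.246]
tool_rot: [0.677, 0.736, 0.001, 0.001]
ft_force: [0.8, 0.2, -1.4]
grip_width: 0.0076
grip_force: 25.0
time: 31.48
position: [0.5882, 0.2575, 0.2443]
tool_rot: [0.922, 0.387, 0.001, 0.0]
ft_force: [-1.0, -0.2, -0.3]
grip_width: 0.0077
grip_force: 25.0
time: 32.32
position: [0.5564, -0.0355, 0.244]
tool_rot: [0.922, 0.388, 0.001, 0.001]
ft_force: [-0.6, 0.0, -1.2]
grip_width: 0.0078
grip_force: 25.0
time: 33.4
position: [0.5265, -0.3254, 0.2433]
tool_rot: [0.922, 0.387, 0.0, -0.0]
ft_force: [-0.2, 0.8, -0.4]
grip_width: 0.0079
grip_force: 25.0
[ 9.22086228e-01  3.86984399e-01  1.94871641e-04 -1.57786967e-04] [ 0.52649755 -0.32541922  0.24332598] [  0.8   0.2 174.3]
```

View pics/s2.png

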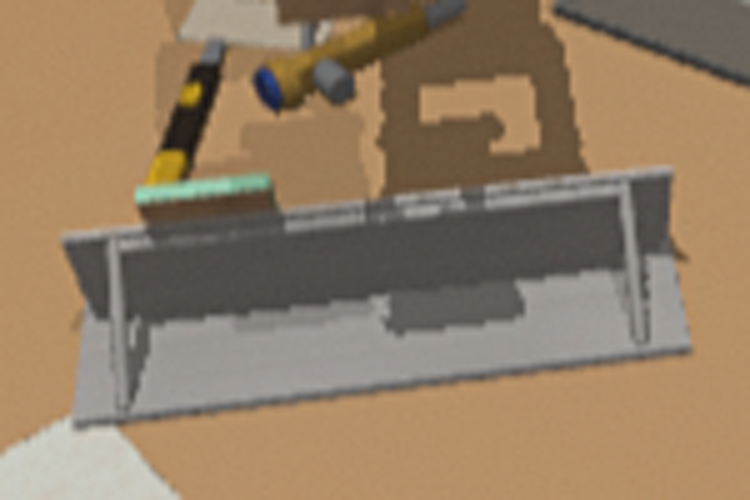

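From behind, panel 3 leans on the left end of the stand, with its mint top edge at (140–270,188) above the plate. I place panel 4 in the middle the same way.

```bash
python3 -m creep '[{"translation":[1,0,35],"roll":0,"gripper":3},{"translation":[1,0,75],"roll":0,"gripper":3},{"translation":[1,0,110],"roll":0,"gripper":3},{"translation":[1,0,140],"roll":0,"gripper":3},{"translation":[1,0,160],"roll":0,"gripper":3}]' 25 >/dev/null
python3 -m creep '[{"translation":[0,0,4],"roll":0,"gripper":3},{"translation":[0,0,8],"roll":0,"gripper":3},{"translation":[0,0,12],"roll":0,"gripper":3},{"translation":[0,0,15],"roll":0,"gripper":3},{"translation":[0,0,15],"roll":0,"gripper":3}]' 25
python3 -m creep '[{"translation":[0,0,1],"roll":0,"gripper":3},{"translation":[0,0,2],"roll":0,"gripper":3},{"translation":[0,0,2],"roll":0,"gripper":3}]' 25
python3 -m creep '[{"translation":[0,0,1],"roll":0,"gripper":3},{"translation":[0,0,2],"roll":0,"gripper":3},{"translation":[0,0,2],"roll":0,"gripper":3}]' 25
```

```text
time: 34.28
position: [0.5277, -0.3248, 0.069]
tool_rot: [0.922, 0.387, 0.0, 0.0]
ft_force: [-0.6, 0.7, -1.6]
grip_width: 0.008
grip_force: 25.0
time: 34.53
position: [0.5272, -0.3248, 0.0666]
tool_rot: [0.922, 0.387, -0.0, -0.0]
ft_force: [0.0, 1.3, 2.5]
grip_width: 0.0073
grip_force: 25.0
time: 34.78
position: [0.5276, -0.3252, 0.0664]
tool_rot: [0.922, 0.387, 0.0, 0.0]
ft_force: [-3.1, 3.1, 13.5]
grip_width: 0.008
grip_force: 25.0
```

```bash
python3 -m creep '[{"translation":[0,0,-3],"roll":0,"gripper":3},{"translation":[0,0,-3],"roll":0,"gripper":22},{"translation":[0,0,-3],"roll":0,"gripper":22},{"translation":[0,0,-3],"roll":0,"gripper":22},{"translation":[0,0,-3],"roll":0,"gripper":22}]' 25 >/dev/null
python3 -m creep '[{"translation":[0,0,-4],"roll":0,"gripper":22},{"translation":[0,0,-8],"roll":0,"gripper":22},{"translation":[0,4,-8],"roll":0,"gripper":22},{"translation":[0,8,-8],"roll":0,"gripper":22},{"translation":[0,12,-8],"roll":0,"gripper":22}]' 25 >/dev/null
python3 -m creep '[{"translation":[0,4,0],"roll":0,"gripper":22},{"translation":[0,8,0],"roll":0,"gripper":22},{"translation":[0,12,0],"roll":0,"gripper":22},{"translation":[0,16,0],"roll":0,"gripper":22},{"translation":[0,20,0],"roll":0,"gripper":22}]' 25
python3 -m creep '[{"translation":[0,3,0],"roll":0,"gripper":22},{"translation":[0,6,0],"roll":0,"gripper":22},{"translation":[0,6,0],"roll":0,"gripper":22},{"translation":[0,6,0],"roll":0,"gripper":22}]' 25
python3 -m creep '[{"translation":[0,0,-10],"roll":0,"gripper":28},{"translation":[0,0,-45],"roll":0,"gripper":30},{"translation":[0,0,-85],"roll":0,"gripper":30},{"translation":[0,0,-125],"roll":0,"gripper":30},{"translation":[0,0,-165],"roll":0,"gripper":30}]' 25 >/dev/null
python3 -m creep '[{"translation":[17,-24,-10],"roll":0,"gripper":30},{"translation":[35,-49,-10],"roll":0,"gripper":30},{"translation":[53,-74,-10],"roll":0,"gripper":30},{"translation":[71,-98,-10],"roll":0,"gripper":30},{"translation":[89,-123,-10],"roll":0,"gripper":30}]' >/dev/null
python3 -m creep '[{"translation":[17,-24,0],"roll":0,"gripper":30},{"translation":[35,-49,0],"roll":0,"gripper":30},{"translation":[53,-74,0],"roll":0,"gripper":30},{"translation":[71,-98,0],"roll":0,"gripper":30},{"translation":[89,-123,0],"roll":0,"gripper":30}]' >/dev/null
python3 -m creep '[{"translation":[17,-24,0],"roll":0,"gripper":30},{"translation":[35,-49,0],"roll":0,"gripper":30},{"translation":[53,-74,0],"roll":0,"gripper":30},{"translation":[71,-98,0],"roll":0,"gripper":30},{"translation":[89,-123,0],"roll":0,"gripper":30}]' >/dev/null
python3 -m creep '[{"translation":[17,-24,0],"roll":0,"gripper":30},{"translation":[35,-49,0],"roll":0,"gripper":30},{"translation":[53,-74,0],"roll":0,"gripper":30},{"translation":[71,-98,0],"roll":0,"gripper":30},{"translation":[88,-124,0],"roll":0,"gripper":30}]'
python3 -m creep '[{"translation":[0,0,0],"roll":-6,"gripper":30},{"translation":[0,0,0],"roll":-13,"gripper":30},{"translation":[0,0,0],"roll":-20,"gripper":30},{"translation":[0,0,0],"roll":-27,"gripper":30},{"translation":[0,0,0],"roll":-33,"gripper":30}]' >/dev/null
python3 -m creep '[{"translation":[0,0,0],"roll":-6,"gripper":30},{"translation":[0,0,0],"roll":-12,"gripper":30},{"translation":[0,0,0],"roll":-16.3,"gripper":30},{"translation":[0,0,0],"roll":-16.3,"gripper":30},{"translation":[0,0,0],"roll":-16.3,"gripper":30}]'
python3 -c "
from h import *
o=telemetry.get_obs();print(o['tool_rot'],o['position'],tool(o,*(np.array([.4509,.2468,.078])-o['position'])))"
python3 rec.py top lid .1
```

```text
time: 36.03
position: [0.5505, -0.3478, 0.0749]
tool_rot: [0.922, 0.387, -0.0, -0.0]
ft_force: [0.0, 1.0, 0.2]
grip_width: 0.022
grip_force: 0.0
time: 36.37
position: [0.5545, -0.3517, 0.0749]
tool_rot: [0.922, 0.387, -0.0, -0.0]
ft_force: [-0.3, -0.3, -0.5]
grip_width: 0.0221
grip_force: 0.0
time: 38.45
position: [0.4511, 0.2485, 0.251]
tool_rot: [0.922, 0.387, 0.001, 0.0]
ft_force: [-0.4, 0.6, -0.3]
grip_width: 0.0299
grip_force: 0.0
time: 39.28
position: [0.4513, 0.247, 0.2506]
tool_rot: [0.677, 0.736, 0.0, 0.0]
ft_force: [-0.4, -0.3, 0.1]
grip_width: 0.03
grip_force: 0.0
[6.77443893e-01 7.35574349e-01 3.30873577e-04 1.97380080e-04] [0.45129241 0.24704597 0.25064764] [ -0.2  -0.5 172.6]
0.76 [238.7, 145.3, 61.8, 84.9] [ 0.5379 -0.0245  0.1   ] tool d [-277.7   63.9  150.7]
[0.4513 0.247  0.2506]
```

Top detection shows the lid has been knocked about 20 mm, which I'll deal with when I pick it up. Panel 1 next.

```bash
python3 -m creep '[{"translation":[0,0,38],"roll":0,"gripper":30},{"translation":[0,0,76],"roll":0,"gripper":30},{"translation":[0,0,114],"roll":0,"gripper":30},{"translation":[0,0,150],"roll":0,"gripper":30},{"translation":[0,0,172],"roll":0,"gripper":30}]' 20 >/dev/null
python3 -m creep '[{"translation":[0,0,0],"roll":0,"gripper":3},{"translation":[0,0,0],"roll":0,"gripper":3},{"translation":[0,0,0],"roll":0,"gripper":3},{"translation":[0,0,0],"roll":0,"gripper":3},{"translation":[0,0,0],"roll":0,"gripper":3}]' 20 >/dev/null
python3 -m creep '[{"translation":[0,0,0],"roll":0,"gripper":3},{"translation":[0,0,0],"roll":0,"gripper":3}]' 20
python3 -m creep '[{"translation":[0,0,-10],"roll":0,"gripper":3},{"translation":[0,0,-45],"roll":0,"gripper":3},{"translation":[0,0,-85],"roll":0,"gripper":3},{"translation":[0,0,-125],"roll":0,"gripper":3},{"translation":[0,0,-165],"roll":0,"gripper":3}]' 25
python3 -m creep '[{"translation":[0,0,0],"roll":5,"gripper":3},{"translation":[0,0,0],"roll":11,"gripper":3},{"translation":[0,0,0],"roll":17,"gripper":3},{"translation":[0,0,0],"roll":23,"gripper":3},{"translation":[0,0,0],"roll":29,"gripper":3}]' >/dev/null
python3 -m creep '[{"translation":[0,0,0],"roll":6,"gripper":3},{"translation":[0,0,0],"roll":12,"gripper":3},{"translation":[0,0,0],"roll":18,"gripper":3},{"translation":[0,0,0],"roll":20.3,"gripper":3},{"translation":[0,0,0],"roll":20.3,"gripper":3}]'
python3 -m creep '[{"translation":[-12,20,0],"roll":0,"gripper":3},{"translation":[-26,43,0],"roll":0,"gripper":3},{"translation":[-40,66,0],"roll":0,"gripper":3},{"translation":[-54,90,0],"roll":0,"gripper":3},{"translation":[-67,114,0],"roll":0,"gripper":3}]' >/dev/null
python3 -m creep '[{"translation":[-13,23,0],"roll":0,"gripper":3},{"translation":[-26,46,0],"roll":0,"gripper":3},{"translation":[-40,69,0],"roll":0,"gripper":3},{"translation":[-54,92,0],"roll":0,"gripper":3},{"translation":[-67,114,0],"roll":0,"gripper":3}]' >/dev/null
python3 -m creep '[{"translation":[-13,23,0],"roll":0,"gripper":3},{"translation":[-26,46,0],"roll":0,"gripper":3},{"translation":[-40,69,0],"roll":0,"gripper":3},{"translation":[-54,92,0],"roll":0,"gripper":3},{"translation":[-67,114,0],"roll":0,"gripper":3}]'
python3 -m creep '[{"translation":[-13,23,0],"roll":0,"gripper":3},{"translation":[-26,46,0],"roll":0,"gripper":3},{"translation":[-40,69,0],"roll":0,"gripper":3},{"translation":[-54,92,0],"roll":0,"gripper":3},{"translation":[-69,114,0],"roll":0,"gripper":3}]' >/dev/null
python3 -m creep '[{"translation":[0,0,0],"roll":0,"gripper":3},{"translation":[0,0,0],"roll":0,"gripper":3},{"translation":[0,0,0],"roll":0,"gripper":3}]' 25
python3 -c "
from h import *
o=telemetry.get_obs();print(o['tool_rot'],o['position'],tool(o,*(np.array([.5868,-.2642,.069])-o['position'])))"
```

```text
time: 40.38
position: [0.451, 0.2473, 0.0798]
tool_rot: [0.677, 0.736, 0.0, -0.0]
ft_force: [-2.7, 0.6, 6.9]
grip_width: 0.008
grip_force: 20.0
time: 40.8
position: [0.4515, 0.247, 0.2462]
tool_rot: [0.677, 0.736, 0.001, 0.001]
ft_force: [1.6, 0.2, -0.7]
grip_width: 0.008
grip_force: 25.0
time: 41.63
position: [0.4518, 0.2471, 0.2443]
tool_rot: [0.922, 0.387, 0.001, 0.0]
ft_force: [-0.4, 0.3, -0.7]
grip_width: 0.0078
grip_force: 25.0
time: 42.88
position: [0.555, -0.1377, 0.244]
tool_rot: [0.922, 0.387, 0.001, 0.001]
ft_force: [0.7, 0.4, -1.4]
grip_width: 0.0077
grip_force: 25.0
time: 43.55
position: [0.5873, -0.2646, 0.2433]
tool_rot: [0.922, 0.387, 0.0, -0.0]
ft_force: [-0.6, -0.3, -0.8]
grip_width: 0.0082
grip_force: 25.0
[ 9.22055281e-01  3.87058089e-01  6.71726906e-05 -3.00918659e-04] [ 0.58727956 -0.26459802  0.24331397] [-1.000e-01 -5.000e-01  1.743e+02]
```

```bash
python3 -m creep '[{"translation":[0,0,35],"roll":0,"gripper":3},{"translation":[0,0,75],"roll":0,"gripper":3},{"translation":[0,0,110],"roll":0,"gripper":3},{"translation":[0,0,140],"roll":0,"gripper":3},{"translation":[0,0,160],"roll":0,"gripper":3}]' 25 >/dev/null
python3 -m creep '[{"translation":[0,0,4],"roll":0,"gripper":3},{"translation":[0,0,8],"roll":0,"gripper":3},{"translation":[0,0,12],"roll":0,"gripper":3},{"translation":[0,0,15],"roll":0,"gripper":3},{"translation":[0,0,15],"roll":0,"gripper":3}]' 25
python3 -m creep '[{"translation":[0,0,1],"roll":0,"gripper":3},{"translation":[0,0,2],"roll":0,"gripper":3},{"translation":[0,0,2],"roll":0,"gripper":3}]' 25
python3 -m creep '[{"translation":[0,0,1],"roll":0,"gripper":3},{"translation":[0,0,2],"roll":0,"gripper":3},{"translation":[0,0,2],"roll":0,"gripper":3}]' 25
```

```text
time: 44.38
position: [0.5879, -0.2647, 0.0691]
tool_rot: [0.922, 0.387, 0.0, 0.0]
ft_force: [-0.1, 1.0, -0.2]
grip_width: 0.0078
grip_force: 25.0
time: 44.63
position: [0.5874, -0.2647, 0.0667]
tool_rot: [0.922, 0.387, -0.0, -0.0]
ft_force: [-1.9, 1.9, 3.4]
grip_width: 0.0082
grip_force: 25.0
time: 44.88
position: [0.5878, -0.2651, 0.0658]
tool_rot: [0.922, 0.387, 0.0, 0.0]
ft_force: [-3.8, 3.0, 11.0]
grip_width: 0.0079
grip_force: 25.0
```

```bash
python3 -m creep '[{"translation":[0,0,-3],"roll":0,"gripper":3},{"translation":[0,0,-3],"roll":0,"gripper":22},{"translation":[0,0,-3],"roll":0,"gripper":22},{"translation":[0,0,-3],"roll":0,"gripper":22},{"translation":[0,0,-3],"roll":0,"gripper":22}]' 25 >/dev/null
python3 -m creep '[{"translation":[0,0,-4],"roll":0,"gripper":22},{"translation":[0,0,-8],"roll":0,"gripper":22},{"translation":[0,4,-8],"roll":0,"gripper":22},{"translation":[0,8,-8],"roll":0,"gripper":22},{"translation":[0,12,-8],"roll":0,"gripper":22}]' 25 >/dev/null
python3 -m creep '[{"translation":[0,4,0],"roll":0,"gripper":22},{"translation":[0,8,0],"roll":0,"gripper":22},{"translation":[0,12,0],"roll":0,"gripper":22},{"translation":[0,16,0],"roll":0,"gripper":22},{"translation":[0,20,0],"roll":0,"gripper":22}]' 25
python3 -m creep '[{"translation":[0,3,0],"roll":0,"gripper":22},{"translation":[0,6,0],"roll":0,"gripper":22},{"translation":[0,6,0],"roll":0,"gripper":22},{"translation":[0,6,0],"roll":0,"gripper":22}]' 25
python3 -m creep '[{"translation":[0,0,-10],"roll":0,"gripper":28},{"translation":[0,0,-45],"roll":0,"gripper":40},{"translation":[0,0,-85],"roll":0,"gripper":50},{"translation":[0,0,-125],"roll":0,"gripper":50},{"translation":[0,0,-165],"roll":0,"gripper":50}]' 25 >/dev/null
python3 -m creep '[{"translation":[14,-24,0],"roll":0,"gripper":50},{"translation":[28,-48,0],"roll":0,"gripper":50},{"translation":[42,-72,0],"roll":0,"gripper":50},{"translation":[57,-96,0],"roll":0,"gripper":50},{"translation":[72,-120,0],"roll":0,"gripper":50}]' >/dev/null
python3 -m creep '[{"translation":[14,-24,0],"roll":0,"gripper":50},{"translation":[28,-48,0],"roll":0,"gripper":50},{"translation":[42,-72,0],"roll":0,"gripper":50},{"translation":[57,-96,0],"roll":0,"gripper":50},{"translation":[72,-120,0],"roll":0,"gripper":50}]' >/dev/null
python3 -m creep '[{"translation":[0,0,0],"roll":-6,"gripper":50},{"translation":[0,0,0],"roll":-13,"gripper":50},{"translation":[0,0,0],"roll":-20,"gripper":50},{"translation":[0,0,0],"roll":-27,"gripper":50},{"translation":[0,0,0],"roll":-33,"gripper":50}]' >/dev/null
python3 -m creep '[{"translation":[0,0,0],"roll":-6,"gripper":50},{"translation":[0,0,0],"roll":-12,"gripper":50},{"translation":[0,0,0],"roll":-16.3,"gripper":50},{"translation":[0,0,0],"roll":-16.3,"gripper":50},{"translation":[0,0,0],"roll":-16.3,"gripper":50}]'
python3 -c "
from h import *
o=telemetry.get_obs();im=viewer.camera('wrist')
a=cv2.resize(im,None,fx=1.17,fy=1.17,interpolation=cv2.INTER_CUBIC);a=im[60:300,120:400]
a=cv2.resize(a,None,fx=2,fy=2,interpolation=cv2.INTER_CUBIC)
b=cv2.resize(viewer.camera('scene')[220:320,100:250],None,fx=1.58,fy=1.58,interpolation=cv2.INTER_CUBIC)
out=np.zeros((480,800,3),np.uint8);out[:,:560]=a;out[:b.shape[0],562:562+b.shape[1]]=b[:,:238]
t=viewer.camera('top')[120:250,322:452];t=cv2.resize(t,None,fx=1.8,fy=1.8,interpolation=cv2.INTER_CUBIC);out[200:200+t.shape[0],562:562+t.shape[1]]=t
cv2.imwrite('pics/w8.png',out)
p=o['position'];c=cam('wrist',o);print(p,o['tool_rot'],(proj(c,[[p[0],p[1],.106]])-[120,60])*2)"
```

```text
time: 46.13
position: [0.6107, -0.2878, 0.0749]
tool_rot: [0.922, 0.387, -0.0, -0.0]
ft_force: [0.5, -1.2, -0.4]
grip_width: 0.0221
grip_force: 0.0
time: 46.47
position: [0.6148, -0.2918, 0.0749]
tool_rot: [0.922, 0.387, -0.0, -0.0]
ft_force: [0.4, -1.0, 1.2]
grip_width: 0.022
grip_force: 0.0
time: 48.55
position: [0.5443, -0.0207, 0.2407]
tool_rot: [0.677, 0.736, 0.0, 0.0]
ft_force: [-0.4, -0.6, -0.1]
grip_width: 0.0502
grip_force: 0.0
[ 0.54434006 -0.02073705  0.24066282] [6.77443255e-01 7.35574930e-01 2.03932970e-04 3.41705841e-04] [[271.43165573 239.86167068]]
```

View pics/w8.png

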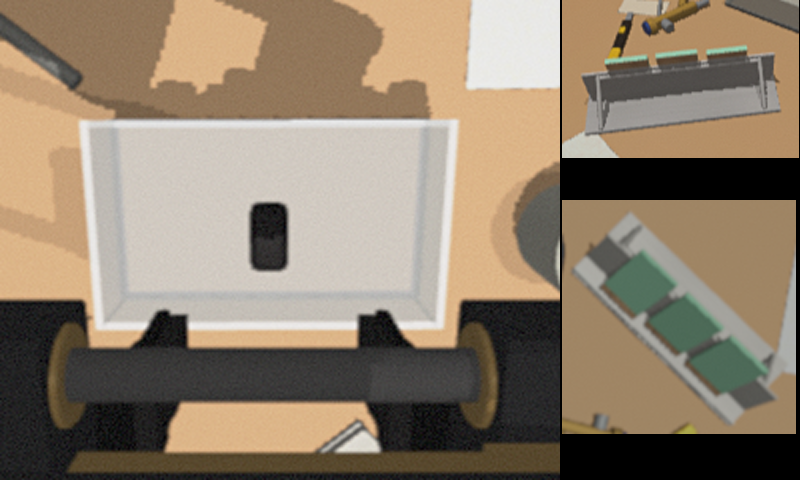

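All three panels lean side by side with mint faces to the front. The lid on the bench is square to the tool, with its knob at about (269,225). I'll grasp it and take it home.

```bash
python3 -m creep '[{"translation":[5,-1.5,38],"roll":0,"gripper":50},{"translation":[5,-1.5,76],"roll":0,"gripper":50},{"translation":[5,-1.5,114],"roll":0,"gripper":50},{"translation":[5,-1.5,150],"roll":0,"gripper":50},{"translation":[5,-1.5,179],"roll":0,"gripper":50}]' 40 >/dev/null
python3 -m creep '[{"translation":[0,0,0],"roll":0,"gripper":50},{"translation":[0,0,0],"roll":0,"gripper":14},{"translation":[0,0,0],"roll":0,"gripper":14},{"translation":[0,0,0],"roll":0,"gripper":14},{"translation":[0,0,0],"roll":0,"gripper":14}]' 40
python3 -m creep '[{"translation":[0,0,0],"roll":0,"gripper":14},{"translation":[0,0,0],"roll":0,"gripper":14},{"translation":[0,0,0],"roll":0,"gripper":14},{"translation":[0,0,0],"roll":0,"gripper":14}]' 40
python3 -m creep '[{"translation":[0,0,-8],"roll":0,"gripper":14},{"translation":[0,0,-30],"roll":0,"gripper":14},{"translation":[0,0,-60],"roll":0,"gripper":14},{"translation":[0,0,-95],"roll":0,"gripper":14},{"translation":[0,0,-130],"roll":0,"gripper":14}]' 45
python3 -m creep '[{"translation":[0,0,-20],"roll":0,"gripper":14},{"translation":[0,0,-40],"roll":0,"gripper":14},{"translation":[0,0,-50],"roll":0,"gripper":14},{"translation":[0,0,-50],"roll":0,"gripper":14}]' 45
python3 -c "
from h import *
o=telemetry.get_obs();print(o['tool_rot'],o['position'],tool(o,*(np.array([.5183,.2575,.130])-o['position'])))"
```

```text
time: 49.53
position: [0.5441, -0.0163, 0.0632]
tool_rot: [0.677, 0.736, 0.001, 0.002]
ft_force: [0.3, 0.1, -0.2]
grip_width: 0.0309
grip_force: 0.0
time: 49.87
position: [0.5424, -0.0161, 0.0625]
tool_rot: [0.677, 0.736, -0.0, 0.0]
ft_force: [-1.8, -0.5, 7.0]
grip_width: 0.0215
grip_force: 40.0
time: 50.28
position: [0.5413, -0.0156, 0.1919]
tool_rot: [0.677, 0.736, -0.0, -0.001]
ft_force: [0.9, -0.9, -3.6]
grip_width: 0.0217
grip_force: 45.0
time: 50.62
position: [0.5438, -0.0161, 0.2435]
tool_rot: [0.677, 0.736, 0.001, 0.002]
ft_force: [0.8, -0.2, -4.4]
grip_width: 0.0219
grip_force: 45.0
[0.67672702 0.73622917 0.00139036 0.00228465] [ 0.54375823 -0.01610511  0.24347481] [274.9  -2.9 113.1]
```

```bash
python3 -m creep '[{"translation":[20,0,0],"roll":0,"gripper":14},{"translation":[48,0,0],"roll":0,"gripper":14},{"translation":[76,-1,0],"roll":0,"gripper":14},{"translation":[104,-1,0],"roll":0,"gripper":14},{"translation":[135,-1,0],"roll":0,"gripper":14}]' 45 >/dev/null
python3 -m creep '[{"translation":[30,0,0],"roll":0,"gripper":14},{"translation":[60,0,0],"roll":0,"gripper":14},{"translation":[90,-1,0],"roll":0,"gripper":14},{"translation":[120,-1,0],"roll":0,"gripper":14},{"translation":[140,-2,0],"roll":0,"gripper":14}]' 45 >/dev/null
python3 -m creep '[{"translation":[0,0,0],"roll":0,"gripper":14},{"translation":[0,0,0],"roll":0,"gripper":14},{"translation":[0,0,0],"roll":0,"gripper":14}]' 45
python3 -c "
from h import *
o=telemetry.get_obs();print(o['tool_rot'],o['position'],tool(o,*(np.array([.5183,.2575,.130])-o['position'])))"
```

```text
time: 51.7
position: [0.5154, 0.2571, 0.2394]
tool_rot: [0.677, 0.736, -0.002, -0.001]
ft_force: [0.2, -1.0, -3.4]
grip_width: 0.0217
grip_force: 45.0
[ 6.76604329e-01  7.36344831e-01 -1.60487061e-03 -5.44395904e-04] [0.51544003 0.25708542 0.23943113] [  0.3   3.2 109.4]
```

```bash
python3 -m creep '[{"translation":[0,0,0],"roll":0,"gripper":14},{"translation":[0,0,0],"roll":0,"gripper":14},{"translation":[0,0,0],"roll":0,"gripper":14},{"translation":[0,0,0],"roll":0,"gripper":14},{"translation":[0,0,0],"roll":0,"gripper":14}]' 45
python3 -c "
from h import *
o=telemetry.get_obs();print(o['tool_rot'],o['position'],tool(o,*(np.array([.5183,.2575,.130])-o['position'])))"
```

```text
time: 52.12
position: [0.5166, 0.2573, 0.2411]
tool_rot: [0.677, 0.736, 0.0, 0.0]
ft_force: [0.1, -1.1, -4.2]
grip_width: 0.0217
grip_force: 45.0
[6.77089340e-01 7.35900821e-01 6.18604670e-05 4.95521895e-05] [0.51657677 0.25726686 0.24110181] [1.000e-01 1.700e+00 1.111e+02]
```

```bash
python3 -m creep '[{"translation":[0,1.5,20],"roll":0,"gripper":14},{"translation":[0,1.5,45],"roll":0,"gripper":14},{"translation":[0,1.5,70],"roll":0,"gripper":14},{"translation":[0,1.5,88],"roll":0,"gripper":14},{"translation":[0,1.5,94],"roll":0,"gripper":14}]' 45
python3 -m creep '[{"translation":[0,0,0],"roll":0,"gripper":14},{"translation":[0,0,2],"roll":0,"gripper":14},{"translation":[0,0,4],"roll":0,"gripper":14},{"translation":[0,0,6],"roll":0,"gripper":14},{"translation":[0,0,6],"roll":0,"gripper":14}]' 45
python3 -m creep '[{"translation":[0,0,1.5],"roll":0,"gripper":14},{"translation":[0,0,3],"roll":0,"gripper":14},{"translation":[0,0,4],"roll":0,"gripper":14},{"translation":[0,0,4],"roll":0,"gripper":14}]' 45
```

```text
time: 52.53
position: [0.5158, 0.2571, 0.1441]
tool_rot: [0.677, 0.736, -0.003, -0.002]
ft_force: [0.0, 0.6, -4.1]
grip_width: 0.0215
grip_force: 45.0
time: 52.95
position: [0.5183, 0.2581, 0.1417]
tool_rot: [0.677, 0.736, 0.001, 0.0]
ft_force: [-1.0, 0.2, -3.6]
grip_width: 0.0215
grip_force: 45.0
time: 53.28
position: [0.5177, 0.2579, 0.1368]
tool_rot: [0.677, 0.736, -0.0, -0.0]
ft_force: [0.9, -0.2, -4.2]
grip_width: 0.0216
grip_force: 45.0
```

Below rim height with no contact; on down to the ledge.

```bash
python3 -m creep '[{"translation":[0,0,1.5],"roll":0,"gripper":14},{"translation":[0,0,3],"roll":0,"gripper":14},{"translation":[0,0,5],"roll":0,"gripper":14},{"translation":[0,0,5],"roll":0,"gripper":14}]' 45
python3 -m creep '[{"translation":[0,0,1],"roll":0,"gripper":14},{"translation":[0,0,2],"roll":0,"gripper":14},{"translation":[0,0,2],"roll":0,"gripper":14}]' 45
python3 -m creep '[{"translation":[0,0,1],"roll":0,"gripper":14},{"translation":[0,0,2],"roll":0,"gripper":14},{"translation":[0,0,2],"roll":0,"gripper":14}]' 45
```

```text
time: 53.62
position: [0.5176, 0.2578, 0.1315]
tool_rot: [0.677, 0.736, -0.0, -0.0]
ft_force: [-0.3, -1.3, -4.2]
grip_width: 0.0218
grip_force: 45.0
time: 53.87
position: [0.5179, 0.258, 0.1306]
tool_rot: [0.677, 0.736, 0.0, 0.0]
ft_force: [-1.3, -1.0, 0.5]
grip_width: 0.0219
grip_force: 45.0
time: 54.12
position: [0.518, 0.258, 0.1305]
tool_rot: [0.677, 0.736, 0.0, 0.0]
ft_force: [-4.6, -1.2, 11.7]
grip_width: 0.0218
grip_force: 45.0
```

```bash
python3 -m creep '[{"translation":[0,0,-3],"roll":0,"gripper":14},{"translation":[0,0,-3],"roll":0,"gripper":50},{"translation":[0,0,-3],"roll":0,"gripper":50},{"translation":[0,0,-3],"roll":0,"gripper":50},{"translation":[0,0,-3],"roll":0,"gripper":50}]' 45
python3 -m creep '[{"translation":[0,0,0],"roll":0,"gripper":50},{"translation":[0,0,-15],"roll":0,"gripper":50},{"translation":[0,0,-50],"roll":0,"gripper":50},{"translation":[0,0,-90],"roll":0,"gripper":50},{"translation":[0,0,-130],"roll":0,"gripper":50}]'
python3 -m creep '[{"translation":[-35,0,0],"roll":0,"gripper":50},{"translation":[-70,0,0],"roll":0,"gripper":50},{"translation":[-110,0,0],"roll":0,"gripper":50},{"translation":[-150,0,0],"roll":0,"gripper":50},{"translation":[-190,0,0],"roll":0,"gripper":50}]' >/dev/null
python3 -m creep '[{"translation":[-40,0,0],"roll":0,"gripper":50},{"translation":[-80,0,0],"roll":0,"gripper":50},{"translation":[-80,0,0],"roll":0,"gripper":50},{"translation":[-80,0,0],"roll":0,"gripper":50},{"translation":[-80,0,0],"roll":0,"gripper":50}]'
python3 -c "
from h import *
t=viewer.camera('top');s=viewer.camera('scene')
f=lambda x,k:cv2.resize(x,None,fx=k,fy=k,interpolation=cv2.INTER_CUBIC)
out=np.zeros((600,800,3),np.uint8)
for im,(x,y) in ((f(t[140:255,85:205],2.6),(0,0)),(f(s[130:210,235:345],3.6),(400,0)),(f(t[120:250,322:452],2.2),(0,305)),(f(s[220:320,100:250],2.6),(400,300))):
    out[y:y+im.shape[0],x:x+im.shape[1]]=im[:600-y,:800-x]
cv2.imwrite('pics/end.png',np.clip(out*1.5,0,255).astype(np.uint8))"
```

```text
time: 54.53
position: [0.5182, 0.258, 0.1309]
tool_rot: [0.677, 0.736, 0.0, 0.0]
ft_force: [0.1, -0.3, -0.2]
grip_width: 0.0409
grip_force: 0.0
time: 54.95
position: [0.5172, 0.2577, 0.2615]
tool_rot: [0.677, 0.736, -0.001, -0.001]
ft_force: [1.4, 0.0, 0.3]
grip_width: 0.0497
grip_force: 0.0
time: 55.78
position: [0.5403, -0.0109, 0.2607]
tool_rot: [0.677, 0.736, 0.0, -0.001]
ft_force: [-0.1, 0.9, -0.2]
grip_width: 0.0498
grip_force: 0.0
```

View pics/end.png

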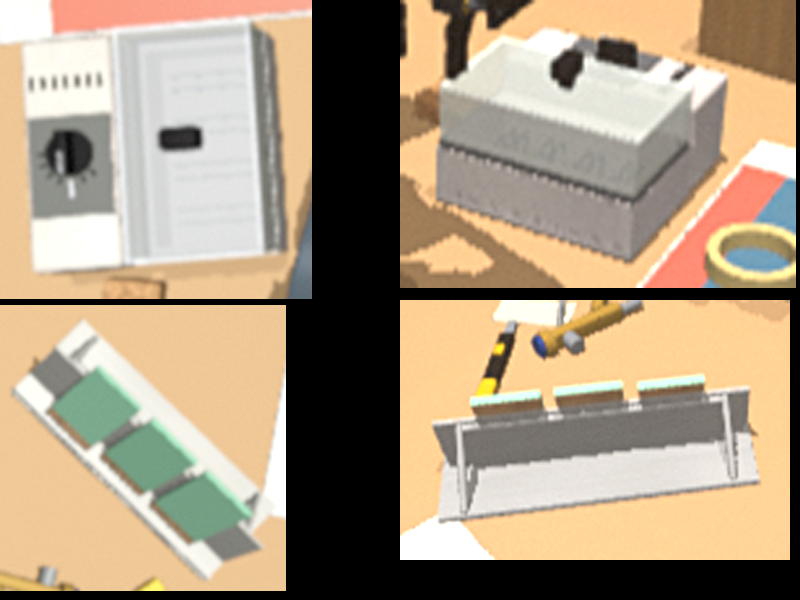

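Everything is in place: the dial pointer is parallel to the long mark and was collinear in the overhead wrist view. The lid sits home with an even dark seam, and three panels lean on the stand.

```bash
python3 -c "
from rig import hand_in;print(hand_in())"
```

```text
the job is handed in; nothing more can be done
None
```

I turned the dial to the long white mark, leaned all three panels (1, 3 and 4; slot 2 was empty) on the stand with painted faces to the front, put the lid back fully home, and handed the job in.

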